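# Expose a culture plate under the shuttered lamp

## Robot

A 7-joint arm with a two-finger parallel gripper is mounted at the origin on a cart in front of the work surface, level with it; the furniture and walls round the work are solid. World frame = base frame: x ahead of the robot, y to its left, z up, the work surface at z = 0. Lengths are in m, angles in rad, forces in N, time in s.
With the tool pointing down it reaches from about 0.4 to 0.875 m from the base axis. Payload 19.3 kg.
Tool frame: the origin (TCP) lies at the very end of the fingers, on their centre line; the grasp point (between the pads) lies 19 mm behind it; z points along the fingers, y is the direction in which the jaws open and shut (so a half turn about z gives the same grasp; the last joint's range is limited). The gripper opens to 85 mm and grips with 20 to 120 N. Pads are 22 mm wide; open, the fingers measure 114 mm over their backs; the gripper's body (76 mm by 85 mm) begins 54 mm behind the grasp point. The pads swing forward as they close: fully open they stand 13 mm farther back than shut.
Start: joints at [-1.348, 0.521, -0.036, 1.599, 0.021, 1.021, -0.113], TCP at [0.18, 0.598, 0.205] pointing down, gripper open.
Joint ranges: [-2.91, 2.91], [-0.3, 2.13], [-1.5, 1.42], [0.17, 2.43], [-1.26, 4.41], [0.16, 1.93], [-2.52, 2.52]. Speed limits (rad/s): [1.89, 1.89, 2.39, 2.39, 3.01, 3.01, 3.01].

## Interface

Orientations are given as [roll, pitch, yaw] about the fixed x, y, z axes, in that order (R = Rz(yaw) Ry(pitch) Rx(roll)).
In Python, from workcell import bot gives the robot as it stands. The module is installed in compiled form; this text tells all that it offers.
- The arm moves only by the shell command python3 -m inch 'ROWS' [FORCE]. ROWS is JSON, a list of rows, each an object of numbers: "dx", "dy", "dz": the shift along the tool's x, y, z in mm; "rx", "ry", "rz": the turn, a rotation vector about the tool's x, y, z in rad; "hand": the closure, from -1 (fully open) to 1 (shut), so that 0 is half open. In form: [{"dx": .., "dy": .., "dz": .., "rx": .., "ry": .., "rz": .., "hand": ..}, ...]. A call has 1 to 10 rows; each row shifts and turns the commanded pose from where the row before left it, along the tool's axes as they then stand; what a row does not reach is not made up. A row lasts 1/10 s, in which the tool goes at most 50 mm and 8.59 degrees, less where a joint would pass 70% of its speed; a pose out of reach is approached as far as the arm can. A call with a gripper value outside its range is refused whole. The fingers move at their own pace and stop on an object; FORCE is the grip in N (left out, the last holds). Time passes only in rows, so rows that do not move let the fingers close. It gives the time, the measured TCP pose, the force and the opening at its end, in the units of the state.
- bot.observe(): the state, without advancing time (a new reading comes with each control period).
- bot.grab_frame(name): name is "scene" or "top" or "wrist"; returns (picture, depth): 400x640x3 uint8, red, green, blue; 400x640 float32, m along the optical axis (not along the pixel's ray), 0 where there is no reading.
- bot.get_calibration(name): a dict with "vertical_fov" (degrees; the focal length in pixels is half the picture's height over the tangent of half this angle, whatever the lens; pixels are square), "cx", "cy" (the principal point, pixels), "k1" (the pictures are not rectified: a ray, as slopes to the right and down, at radius r is drawn at 1 + k1 r^2 times it, then the intrinsics apply), "origin" and "orientation" of the camera in the world. Camera axes: x right, y down, z forward; pixel columns grow to the right and rows downward; lengths in m; the calibration is good to about 2 mm. A picture is of the moment at which its call begins: read the wrist's pose just before it. get_calibration takes no time and is no camera call; for the wrist camera it gives the pose at the moment of the call.
- bot.job_done(): hands the job in, once; it reports no verdict.
Trained networks look in the newest picture that a camera, given by its name, has taken for a name from the list of things; names that differ only in an ending like _2 or _b are one class to them, and where a whole thing is asked for, a point or a joint stands for the part that bears it (a point fixed in the world has none). Each returns a list of dicts, best first, with "score" (0 to 1); they miss things now and then, are a little off and sometimes report something else, mostly with a low value. They report only what shows in the picture. A call takes as long as a camera call.
- bot.trace(camera, target): "region" (400x640 bool, what is visible of it) and "box" ([left, top, right, bottom] in pixels, round what is visible of it).
- bot.tip_of(camera, target): "centre" ([row, column] in pixels: a listed point, or the origin of a listed thing).
The state is a dict: "clock": time; "qpos": joint angles; "qd": joint speeds; "joint_efforts": joint torques, N m; "position": TCP position; "tool_rot": TCP orientation; "force": force on the tool from outside, world axes, zero at the start; "moment": the same for the moment, N m; "grip_width": finger opening in m.
Only numpy, scipy, OpenCV 4.12 (cv2) and the standard library are available. Lean on these libraries where they do the work, as an engineer would, in place of code of your own. Each camera call takes 0.05 s, during which the arm holds its last target.

## Task

Slide the petri dish that stands on the grey base plate of the light station straight in between the guide rails and under the lamp head until it is fully home against its two stop pins; keep the shutter shut until then. Then draw the spring-return shutter out by its black upright grip until the engraved line on the blade is in line with the pointer of the index clamp, and keep it there: finish while still holding the shutter at the mark, as it snaps shut when let go. The dish stays home and flat, and the other things stay where they stand.

Things in the scene. Friction and masses are not known exactly. Their poses are not given: they have to be found in the camera images.
- station: Fixed light station for petri dishes. Origin on the bench, under the centre of a dish that is fully home; x points along the guide from its mouth to the stop pins (roughly away from the robot), y left, z up. Grey base plate 165 mm wide, 6 mm thick, x -165 to 105 mm; the dish stands on it. Two upright stop pins, 10 mm diameter, top 19 mm above the bench, at x 42, y +-29 mm.
- guide_mouth (a point): Middle of the guide's mouth, on the base plate, at station x -83 mm. Two rails, tops 19 mm above the bench: inner faces 95 mm apart for station x -40 to 45 mm, flaring towards the robot to about 125 mm apart at the mouth.
- lamp_head (a point): Middle of the top of the flat white finned lamp head that overhangs the guide: station x -26 to 96 mm, y +-55 mm, underside 33 mm and top 62 mm above the bench. It stands on a column behind the stop pins (station x 64 to 96 mm).
- track_end (a point): Outer end of the shutter track, at station y -203 mm. The track's two bars (station x +-21.5 to 29 mm, tops 46 mm above the bench) run out there from the right side of the lamp head, to an end bracket that stands on the bench (station y -237 to -203 mm, 46 mm high).
- dish: The petri dish to be exposed: round, closed, 91 mm in diameter, 15 mm tall, 30 g; its lower 4 mm are 86 mm in diameter. Origin at the centre of its underside. It starts on the station's base plate at the guide's mouth, 90 to 115 mm short of home, and is too wide to grip: it is pushed.
- shutter (a joint): Draw of the shutter in m: 0 shut, grows as the blade is pulled out to the station's -y side, end stop at 0.065. A spring pulls it shut with about 3 N at 0, rising by 1.1 N per 10 mm (about 9 N at 0.05).
- shutter_grip (a point): Middle of the shutter's upright black grip, where to take it from above, 72 mm above the bench; it moves with the blade. The grip is 34 mm (station x) by 12 mm (station y, the pull direction); its top is 84 mm above the bench, and its upper 38 mm stand clear above the track bars. Shut, it is at station x 0, y -128 mm.
- shutter_line (a point): Middle of the thin dark line engraved across the flat steel blade (42 mm wide, its upper side 40 mm above the bench). Shut, it lies at station x 0, y -66 mm; it moves with the blade to y -66 mm minus the draw.
- index_tip (a point): Tip of the pointer of the index clamp, a small dark block (13 x 16 mm, top 50 mm above the bench) with a brass thumb screw, fixed on the front track bar 28 to 50 mm outward of the shut line. The tip is 46 mm above the bench, at station x -12 mm, just above the blade. Line and tip agree when their station y is equal.
- timer: Bystander: bench timer, 59 x 64 x 28 mm, on the bench in front of the track. Origin at the centre of the underside.
- other_dish: Bystander: another petri dish, 91 x 15 mm, on the bench behind the track. Origin at the centre of the underside.
- green_bottle: Bystander: screw-cap bottle, 44 mm diameter, 90 mm tall, at the left rear of the station. Origin at the centre of the underside.
- rack: Bystander: micro tube rack, 62 x 122 x 41 mm, at the right of the worktop. Origin at the centre of the underside.
- beaker: Bystander: glass beaker, 52 mm diameter, 66 mm tall, at the right of the worktop. Origin at the centre of the underside.
- marker: Bystander: marker pen lying on the bench at the front right, 17 x 135 x 16 mm. Origin at the centre of the underside.

How it is judged:
On the way, in this order (a step that is already met when the one before it is completed fails the run):
1. the dish is fully home against the stop pins, with the shutter still shut (x of dish in the frame of station above -0.004 m and y of dish in the frame of station between -0.004 and 0.004 m and z of dish in the frame of station below 0.01 m and angle between dish's own z axis and vertical below 0.06 rad and value of joint shutter below 0.006 m), for 0.2 s.
2. the shutter is drawn by the fingers until its line is at the pointer (y of shutter_line in the frame of station below -0.08 m and y of shutter_line in the frame of index_tip between -0.004 and 0.004 m and contact force between the fingers and shutter above 2 N), for 0.5 s.
At the end, for the whole second after the job is handed in: The fingers still hold the shutter at rest with its engraved line within 4 mm of the pointer, and the dish lies flat on the base plate, its centre within 4 mm of the fully-home place at the stop pins (y of shutter_line in the frame of index_tip between -0.004 and 0.004 m and contact force between the fingers and shutter above 2 N and velocity of joint shutter between -0.01 and 0.01 m/s and x of dish in the frame of station above -0.004 m and y of dish in the frame of station between -0.004 and 0.004 m and z of dish in the frame of station below 0.01 m and angle between dish's own z axis and vertical below 0.06 rad); the arm keeps its last pose, push and grip.
It fails at once if the shutter is drawn (more than 10 mm) while the dish is not home (value of joint shutter above 0.01 m and x of dish in the frame of station below -0.008 m).
It fails at once if the dish is tipped up (angle between dish's own z axis and vertical above 0.25 rad).
It fails at once if a bystander is moved by more than 20 mm (distance of any of timer, other_dish, green_bottle, rack, beaker, marker from where it was at the start of the episode above 0.02 m).
It also fails if it takes over 51 s, if anything falls off the work surface, if the arm or the gripper's body presses on something with over 40 N, if the wrist force passes 120 N, or if a joint passes its speed limit or range.

## Working session

There is one attempt and no reset: what is moved stays moved. The work goes in short steps, Python scripts to look and compute and a shell command to move; the robot and the scene stay as the last step left them, time stands still between calls to the robot, and variables do not carry over. Pictures are saved under pics/ and viewed, and the job is handed in when it is done.

```bash
mkdir -p pics; cat > h.py <<'E'
import numpy as np, cv2
from scipy.spatial.transform import Rotation as R
from workcell import bot
def rot(o): return R.from_euler('xyz',o).as_matrix()
def cam(n):
    c=bot.get_calibration(n); f=200/np.tan(np.radians(c['vertical_fov'])/2)
    o=np.array(c['orientation'],float)
    return c,f,np.array(c['origin']),(o if o.shape==(3,3) else rot(o))
def ray(C,row,col):
    c,f,o,M=C
    d=np.array([(col-c['cx'])/f,(row-c['cy'])/f]); u=d.copy()
    for _ in range(20): u=d/(1+c['k1']*(u@u))
    return M@np.array([u[0],u[1],1])
def atz(C,row,col,z):
    r=ray(C,row,col); o=C[2]; return o+r*(z-o[2])/r[2]
def proj(C,p):
    c,f,o,M=C; q=M.T@(np.array(p)-o); u=q[:2]/q[2]; u=u*(1+c['k1']*(u@u))
    return c['cy']+f*u[1], c['cx']+f*u[0]
def save(n,im): cv2.imwrite('pics/'+n,cv2.cvtColor(im,cv2.COLOR_RGB2BGR))
E
python3 - <<'E'
from h import *
s=bot.observe(); print({k:np.round(v,3) for k,v in s.items()})
for n in ['scene','top']:
    im,d=bot.grab_frame(n); save(n+'0.png',im); C=cam(n); print(n,C[0])
    Z=dict(guide_mouth=.006,lamp_head=.062,track_end=.046,shutter_grip=.072,shutter_line=.04,index_tip=.046,dish=.006,station=0,timer=0,other_dish=0,green_bottle=0,rack=0,beaker=0)
    for t,z in Z.items():
        for r in bot.tip_of(n,t)[:2]:
            p=r['centre']; print(t,round(r['score'],2),np.round(p,1),np.round(atz(C,*p,z),4))
E
```

```text
{'clock': np.float64(0.0), 'qpos': array([-1.348,  0.522, -0.036,  1.6  ,  0.021,  1.021, -0.113]), 'qd': array([-0.001, -0.001, -0.   , -0.001, -0.   , -0.   ,  0.001]), 'joint_efforts': array([ 1.0000e-03, -9.2710e+01,  1.9800e+00, -3.6992e+01,  1.8000e-02,
        8.0000e-03,  0.0000e+00]), 'position': array([0.18 , 0.598, 0.204]), 'tool_rot': array([-3.14 ,  0.   ,  2.849]), 'force': array([ 0.736, -0.225,  0.449]), 'moment': array([0.022, 0.036, 0.03 ]), 'grip_width': np.float64(0.085)}
scene {'vertical_fov': 55.38139988519766, 'cx': 322.49546970548346, 'cy': 195.0539519755173, 'k1': 0.003656700703100064, 'origin': array([0.28962567, 0.15842049, 0.83242758]), 'orientation': array([-2.64666323, -0.01337382, -2.41007918])}
guide_mouth 0.68 [231.6 332.5] [ 0.497  -0.1243  0.006 ]
guide_mouth 0.35 [159.1 409.2] [ 0.4835 -0.4123  0.006 ]
lamp_head 0.72 [192.2 283.7] [ 0.6308 -0.1033  0.062 ]
track_end 0.78 [150.  349.2] [ 0.6016 -0.3051  0.046 ]
shutter_grip 0.67 [157.6 327.7] [ 0.6151 -0.2381  0.072 ]
shutter_line 0.62 [185.3 313.8] [ 0.6006 -0.1727  0.04  ]
index_tip 0.48 [179.7 32
[... 699 characters left out ...]
p_head 0.92 [172.3 296.3] [ 0.6198 -0.1088  0.062 ]
track_end 0.62 [178.1 373.3] [ 0.6095 -0.3088  0.046 ]
shutter_grip 0.79 [176.5 345.8] [ 0.6093 -0.2353  0.072 ]
shutter_grip 0.48 [228.3 414.4] [ 0.4798 -0.4092  0.072 ]
shutter_line 0.93 [181.3 321.9] [ 0.6001 -0.1752  0.04  ]
index_tip 0.58 [186.6 328.6] [ 0.5858 -0.1926  0.046 ]
index_tip 0.28 [184.  299.6] [ 0.5916 -0.1173  0.046 ]
dish 0.7 [224.1 299.5] [ 0.4889 -0.1175  0.006 ]
station 0.81 [185.4 299.3] [ 0.5931 -0.1152  0.    ]
timer 0.74 [216.1 355. ] [ 0.5123 -0.2656  0.    ]
green_bottle 0.72 [157.3 243.5] [0.6679 0.0374 0.    ]
rack 0.91 [228.4 412.2] [ 0.4811 -0.4191  0.    ]
beaker 0.64 [163.5 411.9] [ 0.6569 -0.4199  0.    ]
```

```bash
python3 - <<'E'
import cv2
for n,(r0,r1,c0,c1) in dict(scene=(90,290,200,440),top=(110,270,220,440)).items():
    i=cv2.imread(f'pics/{n}0.png')[r0:r1,c0:c1]; i=cv2.resize(i,None,fx=3.3,fy=3.3,interpolation=cv2.INTER_CUBIC)[:600,:800]; cv2.imwrite(f'pics/{n}0c.png',i)
E
```

```text
(no output)
```

View pics/scene0.png

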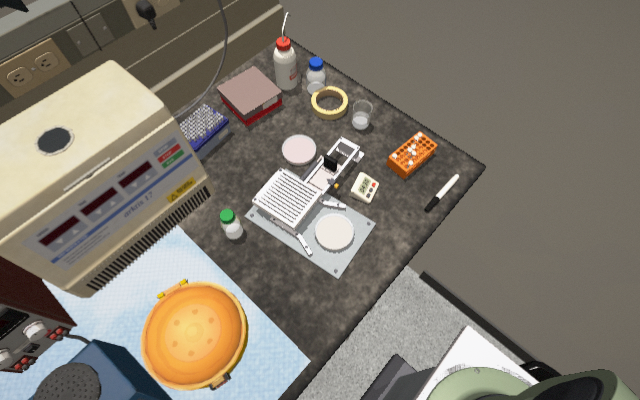

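View pics/top0c.png

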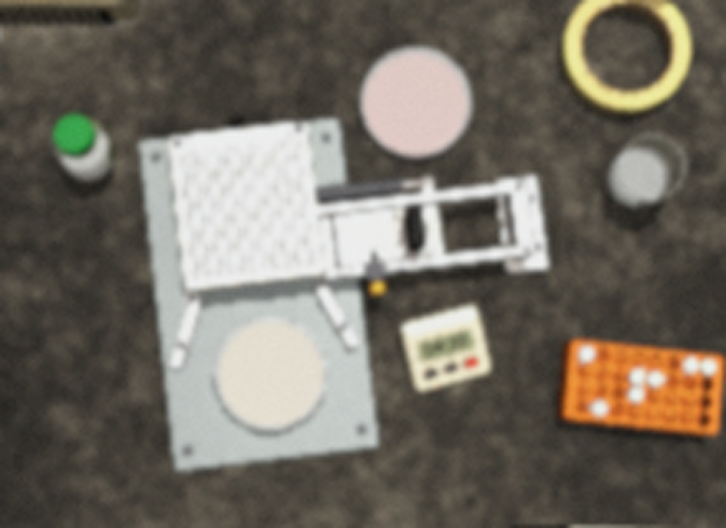

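View pics/scene0c.png

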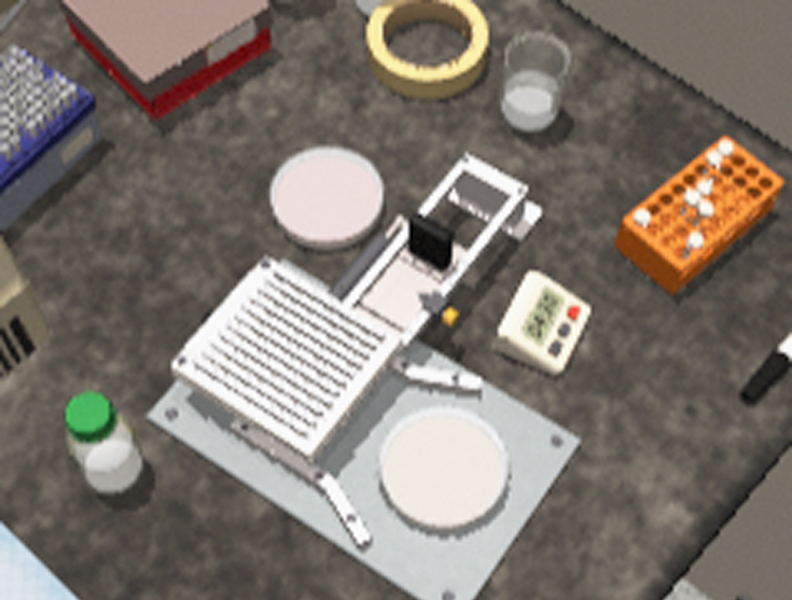

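```bash
cat > fit.py <<'E'
from h import *
from scipy.optimize import least_squares
top=cam('top'); sc=cam('scene')
L=[]
def add(C,row,col,z,sx,sy,n): L.append((n,atz(C,row,col,z)[:2],np.array([sx,sy])))
add(top,153.0,262.4,.006,.105,.0825,'tLT');add(top,146.4,323,.006,.105,-.0825,'tRT')
add(top,244.2,334.5,.006,-.165,-.0825,'tRB');add(top,252.4,273.6,.006,-.165,.0825,'tLB')
add(sc,215.2,245.5,.006,.105,.0825,'sLT');add(sc,222.7,375.5,.006,-.165,-.0825,'sRB');add(sc,276,334,.006,-.165,.0825,'sLB')
add(top,217,298.8,.006,-.083,0,'tm');add(sc,231.6,332.5,.006,-.083,0,'smouth')
add(top,178.1,373.3,.046,0,-.203,'tend');add(sc,150,349.2,.046,0,-.203,'send')
add(top,176.5,345.8,.072,0,-.128,'tgrip');add(sc,157.6,327.7,.072,0,-.128,'sgrip')
add(top,181.3,321.9,.04,0,-.066,'tline');add(sc,185.3,313.8,.04,0,-.066,'sline')
def T(p,s): c,n=np.cos(p[2]),np.sin(p[2]); return p[:2]+np.array([c*s[0]-n*s[1],n*s[0]+c*s[1]])
f=lambda p: np.concatenate([(T(p,s)-w)*1000 for _,w,s in L])
r=least_squares(f,[.59,-.11,0],loss='soft_l1',f_scale=3); p=r.x; print(p, np.degrees(p[2]))
for n,w,s in L: print(n,np.round((w-T(p,s))*1000,1), np.round(w,4))
c,n=np.cos(p[2]),np.sin(p[2])
for q in [(.4889,-.1175),(.4956,-.1201)]:
    d=np.array(q)-p[:2]; print('dish st',c*d[0]+n*d[1],-n*d[0]+c*d[1])
E
python3 fit.py
python3 - <<'E'
from h import *
for n in ['scene','top']:
    r=bot.trace(n,'dish')[0]; m=r['region'].astype(np.uint8)
    cs=max(cv2.findContours(m,0,1)[0],key=cv2.contourArea)[:,0]
    C=cam(n); P=np.array([atz(C,b,a,.020)[:2] for a,b in cs])
    A=np.c_[2*P,np.ones(len(P))]; s=np.linalg.lstsq(A,(P**2).sum(1),rcond=None)[0]
    print(n,r['score'],s[:2],np.sqrt(s[2]+s[0]**2+s[1]**2))
E
```

```text
[ 0.58867817 -0.10874506  0.12625188] 7.233699837493429
tLT [-3.2 -0.6] [ 0.6793 -0.0143]
tRT [-3.7 -0.4] [ 0.6995 -0.1778]
tRB [1.5 0.4] [ 0.4369 -0.211 ]
tLB [-1.2 -2.5] [ 0.4134 -0.0502]
sLT [-3.6 -2.7] [ 0.6788 -0.0164]
sRB [1.  1.2] [ 0.4364 -0.2102]
sLB [10.1  1. ] [ 0.4247 -0.0467]
tm [1.4 3.9] [ 0.5078 -0.1153]
smouth [-9.3 -5.1] [ 0.497  -0.1243]
tend [-4.8  1.3] [ 0.6095 -0.3088]
send [-12.6   5. ] [ 0.6016 -0.3051]
tgrip [4.5 0.4] [ 0.6093 -0.2353]
sgrip [10.3 -2.4] [ 0.6151 -0.2381]
tline [ 3.1 -1. ] [ 0.6001 -0.1752]
sline [3.6 1.5] [ 0.6006 -0.1727]
dish st -0.10008640645470707 0.0038784818722010037
dish st -0.09376711655617621 0.0004555335555702141
scene 0.55 [ 0.49047334 -0.12089628] 0.045056958379984344
top 0.7 [ 0.49364558 -0.12329484] 0.04334055083728431
```

```bash
python3 - <<'E'
from h import *
s=bot.observe(); M=rot(s['tool_rot']); C=cam('wrist')
print('wrist cam in tool',M.T@(C[2]-s['position']),'axes\n',np.round(M.T@C[3],3),C[0]['vertical_fov'],s['clock'])
for n in ['top','scene']:
    im,d=bot.grab_frame(n); C=cam(n); G={}
    for r in range(0,400,2):
        for c in range(0,640,2):
            if d[r,c]>0:
                q=C[2]+ray(C,r,c)*d[r,c]
                k=(round(q[0]*10),round(q[1]*10)); G[k]=max(G.get(k,-1),q[2])
    print(n); print('y:     ',[j for j in range(8,-6,-1)])
    for i in range(9,-2,-1): print(i,' '.join('%6.2f'%G.get((i,j),np.nan) for j in range(8,-6,-1)))
E
```

```text
wrist cam in tool [ 0.0766608   0.00060772 -0.16889388] axes
 [[ 0.    -0.953 -0.303]
 [ 1.     0.001 -0.   ]
 [ 0.    -0.303  0.953]] 67.27339463940842 1.5
top
y:      [8, 7, 6, 5, 4, 3, 2, 1, 0, -1, -2, -3, -4, -5]
9    nan    nan    nan    nan    nan    nan    nan    nan   0.15   0.07   0.06   0.06   0.11   0.19
8    nan   0.08   0.06   0.36   0.37   0.29   0.29   0.29   0.29   0.68   0.69   0.67   0.67   0.70
7    nan   0.01   0.01   0.30   0.30   0.67   0.80   0.80   0.79   0.76   0.69   0.67   0.67   0.72
6    nan   0.02   0.01   0.18   0.19   0.15   0.12   0.10   0.06   0.07   0.09   0.05   0.07   0.71
5    nan   0.02   0.02   0.15   0.18   0.15   0.12   0.10   0.03   0.03   0.03   0.03   0.05   0.70
4    nan   0.01   0.01   0.01   0.01   0.07   0.06   0.01   0.01   0.01   0.01   0.02   0.02   0.69
3    nan   0.00   0.01   0.01   0.01   0.01   0.01   0.01   0.01   0.01   0.01   0.01   0.01   0.69
2  -0.89  -0.89  -0.88  -0.88  -0.88  -0.89  -0.01  -0.00  -0.02   0.00  -0.80  -0.88  -0.88   0.62
1  -0.89  -0.88  -0.89  -0.88  -0.89  -0.89   0.01   0.08   0.13   0.08   0.00  -0.
[... 680 characters left out ...]
5    nan    nan    nan    nan   0.18   0.14   0.12   0.09   0.02   0.02   0.03   0.03   0.04   0.40
4    nan    nan    nan    nan    nan   0.07   0.07   0.01   0.01   0.02   0.01   0.02   0.02   0.45
3    nan    nan    nan    nan    nan    nan   0.00   0.00   0.00   0.00   0.00   0.00   0.00   0.48
2    nan    nan    nan    nan    nan    nan    nan  -0.89  -0.00  -0.00  -0.02  -0.89  -0.89   0.43
1    nan    nan    nan    nan    nan    nan    nan    nan   0.40   0.40   0.00  -0.89  -0.89   0.29
0    nan    nan    nan    nan    nan    nan    nan    nan    nan   0.39   0.00  -0.89  -0.89   0.16
-1    nan    nan    nan    nan    nan    nan    nan    nan    nan    nan    nan    nan    nan   0.02
```

```bash
python3 -m inch '[{"rz":-0.14,"dz":-15},{"rz":-0.14,"dz":-15},{"rz":-0.14,"dz":-15},{"dx":-18,"dy":-40},{"dx":-18,"dy":-40},{"dx":-18,"dy":-40},{"dx":-18,"dy":-40},{"dx":-18,"dy":-40},{"dx":-18,"dy":-40},{"dx":-18,"dy":-40}]'
```

```text
schema error: expected keys dx, dy, dz, rx, ry, rz, hand
```

```bash
python3 -m inch '[{"dx":0,"dy":0,"dz":-15,"rx":0,"ry":0,"rz":-0.14,"hand":0},{"dx":0,"dy":0,"dz":-15,"rx":0,"ry":0,"rz":-0.14,"hand":0},{"dx":0,"dy":0,"dz":-15,"rx":0,"ry":0,"rz":-0.14,"hand":0},{"dx":-18,"dy":-40,"dz":0,"rx":0,"ry":0,"rz":0,"hand":0},{"dx":-18,"dy":-40,"dz":0,"rx":0,"ry":0,"rz":0,"hand":0},{"dx":-18,"dy":-40,"dz":0,"rx":0,"ry":0,"rz":0,"hand":0},{"dx":-18,"dy":-40,"dz":0,"rx":0,"ry":0,"rz":0,"hand":0},{"dx":-18,"dy":-40,"dz":0,"rx":0,"ry":0,"rz":0,"hand":0},{"dx":-18,"dy":-40,"dz":0,"rx":0,"ry":0,"rz":0,"hand":0}]'
```

```text
clock: 2.5
position: [0.3187, 0.3724, 0.25]
tool_rot: [3.141, 0.0, -3.014]
force: [2.1, 1.1, -1.6]
grip_width: 0.0423
```

```bash
python3 -m inch '[{"dx":-12,"dy":-42,"dz":0,"rx":0,"ry":0,"rz":0,"hand":0},{"dx":-12,"dy":-42,"dz":0,"rx":0,"ry":0,"rz":0,"hand":0},{"dx":-12,"dy":-42,"dz":0,"rx":0,"ry":0,"rz":0,"hand":0},{"dx":-12,"dy":-42,"dz":0,"rx":0,"ry":0,"rz":0,"hand":0},{"dx":-12,"dy":-42,"dz":0,"rx":0,"ry":0,"rz":0,"hand":0},{"dx":-12,"dy":-42,"dz":0,"rx":0,"ry":0,"rz":0,"hand":0},{"dx":5,"dy":-41,"dz":0,"rx":0,"ry":0,"rz":0,"hand":0},{"dx":5,"dy":-41,"dz":0,"rx":0,"ry":0,"rz":0,"hand":0},{"dx":5,"dy":-41,"dz":0,"rx":0,"ry":0,"rz":0,"hand":0},{"dx":5,"dy":-41,"dz":0,"rx":0,"ry":0,"rz":0,"hand":0}]'
python3 -m inch '[{"dx":5,"dy":-41,"dz":0,"rx":0,"ry":0,"rz":0,"hand":0},{"dx":5,"dy":-41,"dz":0,"rx":0,"ry":0,"rz":0,"hand":0},{"dx":0,"dy":0,"dz":0,"rx":0,"ry":0,"rz":0,"hand":0}]'
cat > look.py <<'E'
import sys
from h import *
n=sys.argv[1]
im,d=bot.grab_frame('wrist'); C=cam('wrist'); save(n,im); np.savez('pics/'+n+'.npz',d=d,f=C[1],o=C[2],M=C[3],k1=C[0]['k1'],cx=C[0]['cx'],cy=C[0]['cy'])
Z=dict(guide_mouth=.006,lamp_head=.062,track_end=.046,shutter_grip=.072,shutter_line=.04,index_tip=.046,dish=.006)
for t in sys.argv[2:]:
    for r in bot.tip_of('wrist',t)[:2]:
        p=r['centre']; print(t,round(r['score'],2),np.round(p,1),np.round(atz(C,*p,Z[t]),4))
s=bot.observe(); print(s['clock'],s['position'],s['tool_rot'])
E
python3 look.py w1.png dish guide_mouth shutter_grip
```

```text
clock: 3.5
position: [0.4221, -0.0337, 0.2501]
tool_rot: [3.141, 0.001, -3.014]
force: [-0.2, 0.0, -0.4]
grip_width: 0.0429
clock: 3.8
position: [0.4223, -0.1193, 0.2501]
tool_rot: [-3.14, 0.0, -3.02]
force: [0.7, 1.4, 0.3]
grip_width: 0.0428
dish 0.65 [208.5 309.9] [ 0.492  -0.1161  0.006 ]
shutter_grip 0.73 [295.9 214.8] [ 0.6082 -0.2299  0.072 ]
4.0 [ 0.42286957 -0.11390698  0.24981203] [ 3.14137899e+00  2.59049099e-05 -3.01356007e+00]
```

View pics/w1.png

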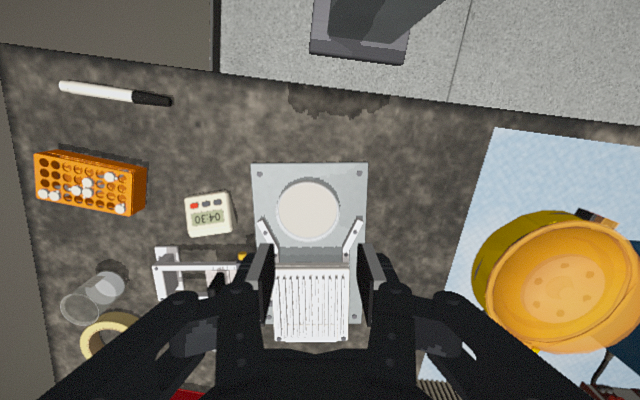

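```bash
python3 - <<'E'
from h import *
z=np.load('pics/w1.png.npz'); C=(dict(cx=float(z['cx']),cy=float(z['cy']),k1=float(z['k1'])),float(z['f']),z['o'],z['M'])
for n,c,r,h in [('nearR',251,163,.006),('nearL',367.5,163,.006),('farL',362,324,.006),('lampNearR',270,265,.062),('lampNearL',349,265,.062),('lampFarR',275,341,.062),('lampFarL',347,341,.062),('dish',307.5,208.5,.02)]:
    print(n,atz(C,r,c,h))
im=cv2.imread('pics/w1.png')[140:360,140:440]; cv2.imwrite('pics/w1c.png',cv2.resize(im,None,fx=2.6,fy=2.6,interpolation=cv2.INTER_CUBIC))
E
```

```text
nearR [ 0.43565783 -0.205061    0.006     ]
nearL [ 0.41570408 -0.04469549  0.006     ]
farL [ 0.68246352 -0.00666635  0.006     ]
lampNearR [ 0.55838628 -0.16093625  0.062     ]
lampNearL [ 0.54532227 -0.05608718  0.062     ]
lampFarR [ 0.68211339 -0.14381193  0.062     ]
lampFarL [ 0.66909299 -0.03950938  0.062     ]
dish [ 0.48748644 -0.1197789   0.02      ]
```

View pics/w1c.png

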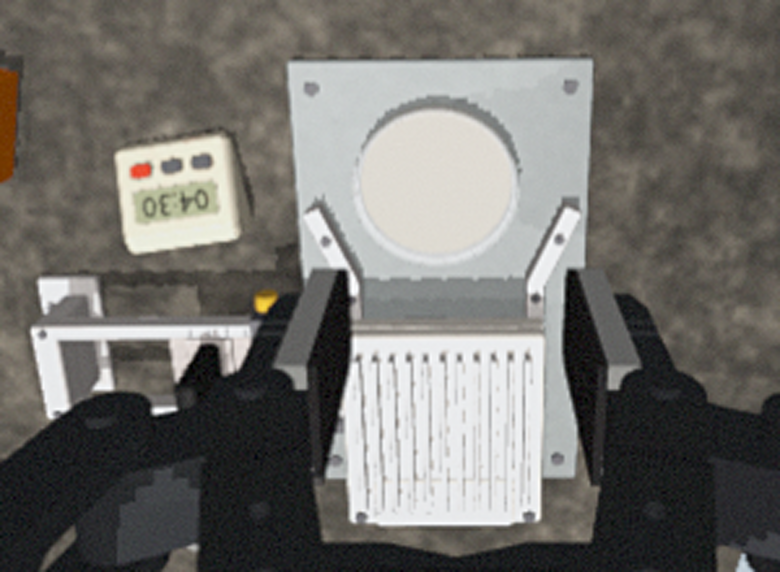

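```bash
cat > look.py <<'E'
import sys
from h import *
n=sys.argv[1]
C=cam('wrist'); s=bot.observe(); im,d=bot.grab_frame('wrist'); save(n,im); np.savez('pics/'+n+'.npz',d=d,f=C[1],o=C[2],M=C[3],k1=C[0]['k1'],cx=C[0]['cx'],cy=C[0]['cy'])
Z=dict(guide_mouth=.006,lamp_head=.062,track_end=.046,shutter_grip=.072,shutter_line=.04,index_tip=.046,dish=.006)
for t in sys.argv[2:]:
    for r in bot.tip_of('wrist',t)[:2]:
        p=r['centre']; print(t,round(r['score'],2),np.round(p,1),np.round(atz(C,*p,Z[t]),4))
print(s['clock'],s['position'],s['tool_rot'],s['force'],bot.observe()['position'])
E
python3 look.py w2.png
python3 - <<'E'
import cv2
im=cv2.imread('pics/w2.png')[140:360,140:440]; cv2.imwrite('pics/w2c.png',cv2.resize(im,None,fx=2.6,fy=2.6,interpolation=cv2.INTER_CUBIC))
E
```

```text
4.0 [ 0.42286957 -0.11390698  0.24981203] [ 3.14137899e+00  2.59049099e-05 -3.01356007e+00] [0.27144761 0.06544487 0.19202305] [ 0.42290747 -0.11372151  0.24981159]
```

View pics/w2c.png

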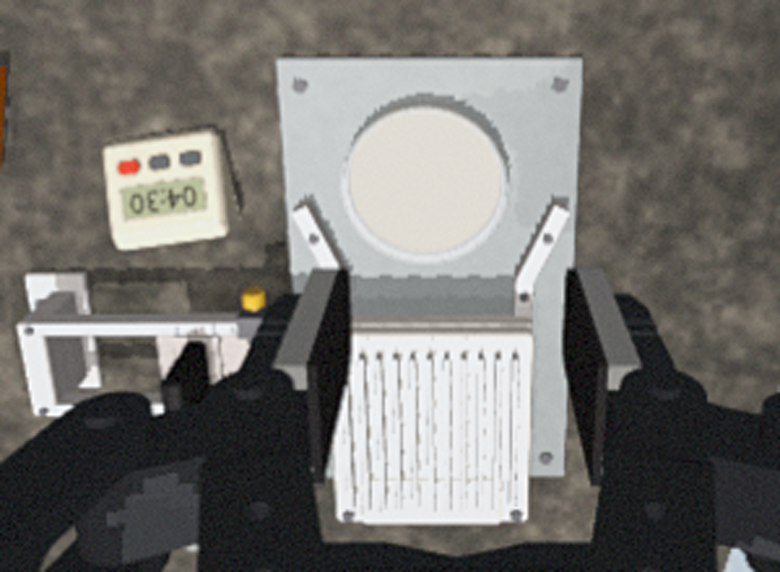

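```bash
python3 - <<'E'
from h import *
from scipy.optimize import least_squares
z=np.load('pics/w2.png.npz'); C=(dict(cx=float(z['cx']),cy=float(z['cy']),k1=float(z['k1'])),float(z['f']),z['o'],z['M'])
L=[]
for n,x,y,h,sx,sy in [('nearR',276,58,.006,-.165,-.0825),('nearL',582,58,.006,-.165,.0825),('farL',564,476,.006,.105,.0825),('lampNearL',532,333,.062,-.026,.055),('lampFarL',527,522,.062,.096,.055),('lampFarR',335,522,.062,.096,-.055)]:
    w=atz(C,y/2.6+140,x/2.6+140,h)[:2]; L.append((n,w,np.array([sx,sy])))
def T(p,s): c,n=np.cos(p[2]),np.sin(p[2]); return p[:2]+np.array([c*s[0]-n*s[1],n*s[0]+c*s[1]])
f=lambda p: np.concatenate([(T(p,s)-w)*1000 for _,w,s in L])
p=least_squares(f,[.59,-.11,0.12]).x; print(p)
for n,w,s in L: print(n,np.round((w-T(p,s))*1000,1), np.round(w,4))
d=atz(C,181/2.6+140,427/2.6+140,.021); print('dish',d)
q=d[:2]-p[:2]; c,n=np.cos(p[2]),np.sin(p[2]); print(c*q[0]+n*q[1],-n*q[0]+c*q[1])
E
```

```text
[ 0.58538139 -0.10713347  0.12916205]
nearR [3.9 1.6] [ 0.4363 -0.2086]
nearL [ 4.2 -0.3] [ 0.4153 -0.0469]
farL [2.5 0.8] [ 0.6814 -0.011 ]
lampNearL [-1.9 -1.6] [ 0.5506 -0.0576]
lampFarL [-4.2 -1.4] [ 0.6693 -0.0416]
lampFarR [-4.6  0.9] [ 0.6831 -0.1484]
dish [ 0.48964577 -0.12078095  0.021     ]
-0.09669599833970212 -0.0012027498235018703
```

```bash
python3 -m inch '[{"dx":5,"dy":-7,"dz":30,"rx":0,"ry":0,"rz":0,"hand":0},{"dx":5,"dy":-7,"dz":40,"rx":0,"ry":0,"rz":0,"hand":0},{"dx":0,"dy":0,"dz":40,"rx":0,"ry":0,"rz":0,"hand":0},{"dx":0,"dy":0,"dz":40,"rx":0,"ry":0,"rz":0,"hand":0},{"dx":0,"dy":0,"dz":40,"rx":0,"ry":0,"rz":0,"hand":0},{"dx":0,"dy":0,"dz":25,"rx":0,"ry":0,"rz":0,"hand":0},{"dx":0,"dy":0,"dz":5,"rx":0,"ry":0,"rz":0,"hand":0},{"dx":0,"dy":0,"dz":0,"rx":0,"ry":0,"rz":0,"hand":0}]'
python3 look.py w3.png
```

```text
clock: 4.85
position: [0.4145, -0.1293, 0.0298]
tool_rot: [3.141, -0.001, -3.014]
force: [0.0, -1.2, 1.2]
grip_width: 0.0427
4.85 [ 0.41453443 -0.12931394  0.02976853] [ 3.14112170e+00 -1.05987664e-03 -3.01371482e+00] [ 0.04198631 -1.22590689  1.17189111] [ 0.41508801 -0.12954204  0.0305451 ]
```

View pics/w3.png

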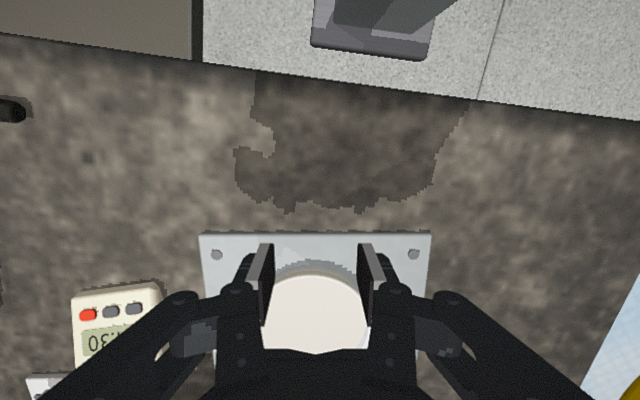

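```bash
python3 -m inch '[{"dx":0,"dy":0,"dz":12,"rx":0,"ry":0,"rz":0,"hand":0},{"dx":0,"dy":0,"dz":10,"rx":0,"ry":0,"rz":0,"hand":0},{"dx":0,"dy":0,"dz":0,"rx":0,"ry":0,"rz":0,"hand":0},{"dx":0,"dy":0,"dz":0,"rx":0,"ry":0,"rz":0,"hand":0}]'
python3 look.py w4.png
```

```text
clock: 5.3
position: [0.4149, -0.1298, 0.0083]
tool_rot: [-3.142, 0.0, -3.014]
force: [1.2, -0.6, 0.1]
grip_width: 0.0429
5.3 [ 0.41490493 -0.12977957  0.0083403 ] [-3.14151297e+00  4.40688261e-04 -3.01437285e+00] [ 1.16510738 -0.60438291  0.08215147] [ 0.41493642 -0.12981429  0.00840036]
```

View pics/w4.png

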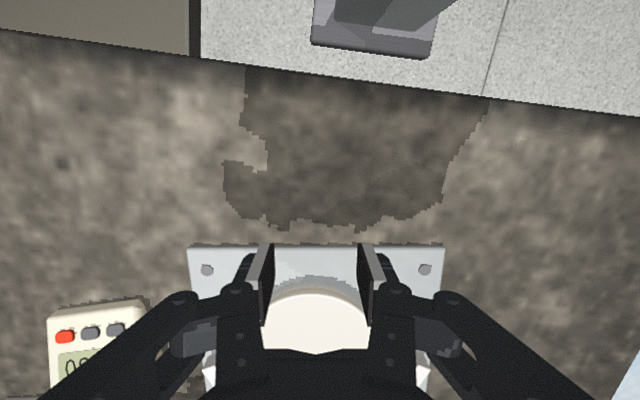

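```bash
python3 -m inch '[{"dx":-8,"dy":0,"dz":0,"rx":0,"ry":0,"rz":0,"hand":0},{"dx":-8,"dy":0,"dz":0,"rx":0,"ry":0,"rz":0,"hand":0},{"dx":-8,"dy":0,"dz":0,"rx":0,"ry":0,"rz":0,"hand":0},{"dx":-8,"dy":0,"dz":0,"rx":0,"ry":0,"rz":0,"hand":0},{"dx":-8,"dy":0,"dz":0,"rx":0,"ry":0,"rz":0,"hand":0},{"dx":-8,"dy":0,"dz":0,"rx":0,"ry":0,"rz":0,"hand":0},{"dx":-8,"dy":0,"dz":0,"rx":0,"ry":0,"rz":0,"hand":0},{"dx":0,"dy":0,"dz":0,"rx":0,"ry":0,"rz":0,"hand":0}]'
python3 - <<'E'
from h import *
im,d=bot.grab_frame('top'); C=cam('top'); save('t2.png',cv2.resize(im[110:270,220:440],None,fx=3.3,fy=3.3,interpolation=cv2.INTER_CUBIC))
E
```

```text
clock: 6.15
position: [0.4713, -0.1225, 0.0078]
tool_rot: [-3.141, 0.001, -3.014]
force: [-0.5, -0.6, 0.8]
grip_width: 0.0427
```

View pics/t2.png

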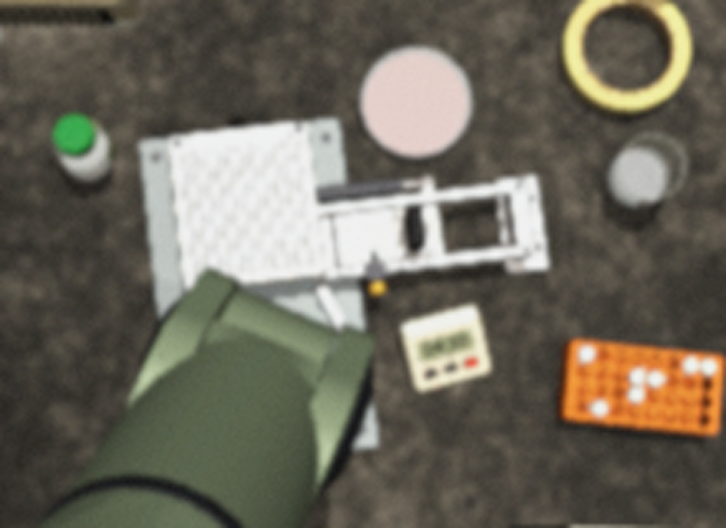

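```bash
python3 look.py w5.png; python3 - <<'E'
from h import *
im,d=bot.grab_frame('scene'); save('s2.png',cv2.resize(im[120:290,220:400],None,fx=3.5,fy=3.5,interpolation=cv2.INTER_CUBIC))
E
```

```text
6.2 [ 0.47049615 -0.12260225  0.00769076] [-3.14150236e+00 -1.29750738e-05 -3.01408291e+00] [-0.27324708 -0.05890329 -0.1694596 ] [ 0.47004281 -0.12268373  0.00772741]
```

View pics/w5.png

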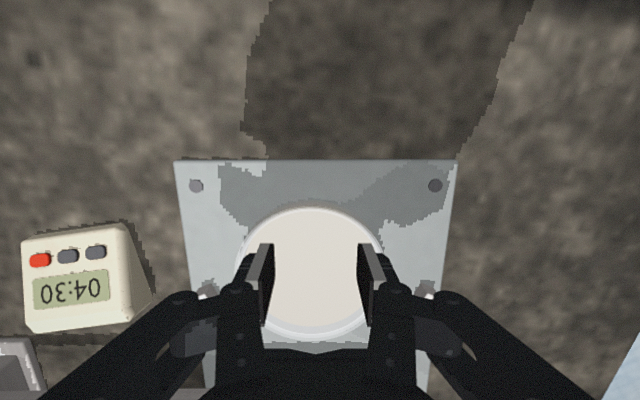

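View pics/s2.png

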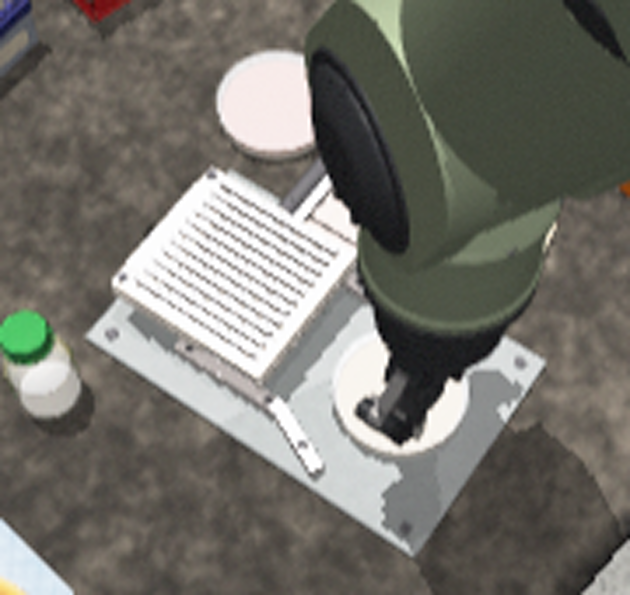

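```bash
python3 - <<'E'
from h import *
for n in ['w4','w5']:
    z=np.load(f'pics/{n}.png.npz'); C=(dict(cx=float(z['cx']),cy=float(z['cy']),k1=float(z['k1'])),float(z['f']),z['o'],z['M']); d=z['d']
    for r,c in [(250,268),(250,262),(262,262),(300,265),(315,265),(322,264),(250,362),(250,368),(300,366),(322,366),(280,310),(230,310),(320,310)]:
        print(n,r,c,np.round(C[2]+ray(C,r,c)*d[r,c],4) if d[r,c] else None)
E
```

```text
w4 250 268 [ 0.4084 -0.1533  0.0468]
w4 250 262 [ 0.408  -0.156   0.0483]
w4 262 262 [ 0.4078 -0.154   0.0596]
w4 300 265 [ 0.4203 -0.1503  0.0687]
w4 315 265 [ 0.4255 -0.1494  0.0715]
w4 322 264 [ 0.4273 -0.1494  0.0736]
w4 250 362 [ 0.4023 -0.1086  0.0475]
w4 250 368 [ 0.4018 -0.1059  0.0479]
w4 300 366 [ 0.4148 -0.1079  0.0689]
w4 322 366 [ 0.4231 -0.107   0.0722]
w4 280 310 [ 0.4487 -0.1287  0.0054]
w4 230 310 [ 4.157e-01 -1.329e-01  4.000e-04]
w4 320 310 [ 0.4675 -0.1261  0.0205]
w5 250 268 [ 0.4634 -0.1459  0.0475]
w5 250 262 [ 0.4636 -0.1487  0.0477]
w5 262 262 [ 0.4638 -0.1469  0.0584]
w5 300 265 [ 0.4753 -0.143   0.0689]
w5 315 265 [ 0.4822 -0.1423  0.0697]
w5 322 264 [ 0.483  -0.1421  0.073 ]
w5 250 362 [ 0.4576 -0.1016  0.0476]
w5 250 368 [ 0.4576 -0.0986  0.0468]
w5 300 366 [ 0.4703 -0.1007  0.0683]
w5 322 366 [ 0.4794 -0.0995  0.0707]
w5 280 310 [ 0.4942 -0.1225  0.0207]
w5 230 310 [ 0.4621 -0.1264  0.021 ]
w5 320 310 [ 0.5224 -0.119   0.0207]
```

```bash
python3 - <<'E'
from h import *
n='w5'
z=np.load(f'pics/{n}.png.npz'); C=(dict(cx=float(z['cx']),cy=float(z['cy']),k1=float(z['k1'])),float(z['f']),z['o'],z['M']); d=z['d']
s=np.array([.4705,-.1226,.0077]); M=rot([np.pi,0,-3.014])
for c in (266,270,272,360,365):
  for r in range(240,330,6):
    if d[r,c]:
        p=C[2]+ray(C,r,c)*d[r,c]; print(c,r,np.round(p,3),'tool',np.round((M.T@(p-s))*1000,0))
E
python3 - <<'E'
import cv2
im=cv2.imread('pics/w5.png')[200:400,180:450]; cv2.imwrite('pics/w5c.png',cv2.resize(im,None,fx=2.9,fy=2.9,interpolation=cv2.INTER_CUBIC))
E
```

```text
266 240 [ 0.472 -0.15   0.021] tool [  3. -28. -13.]
266 246 [ 0.464 -0.148  0.042] tool [  9. -24. -34.]
266 252 [ 0.463 -0.147  0.05 ] tool [ 10. -23. -42.]
266 258 [ 0.464 -0.146  0.054] tool [ 10. -22. -47.]
266 264 [ 0.464 -0.145  0.06 ] tool [  9. -21. -52.]
266 270 [ 0.465 -0.144  0.062] tool [  8. -21. -54.]
266 276 [ 0.467 -0.144  0.063] tool [  6. -21. -56.]
266 282 [ 0.47  -0.144  0.063] tool [  3. -21. -55.]
266 288 [ 0.473 -0.144  0.064] tool [  0. -21. -56.]
266 294 [ 0.474 -0.143  0.067] tool [ -1. -21. -59.]
266 300 [ 0.477 -0.143  0.066] tool [ -4. -21. -58.]
266 306 [ 0.48  -0.143  0.067] tool [ -7. -21. -59.]
266 312 [ 0.482 -0.142  0.068] tool [ -9. -21. -60.]
266 318 [ 0.485 -0.142  0.068] tool [-12. -21. -61.]
266 324 [ 0.529 -0.146  0.02 ] tool [-55. -31. -13.]
270 240 [ 0.471 -0.148  0.021] tool [  3. -25. -14.]
270 246 [ 0.463 -0.146  0.044] tool [ 10. -22. -36.]
270 252 [ 0.464 -0.145  0.048] tool [  9. -21. -40.]
270 258 [ 0.466 -0.144  0.049] tool [  7. -21. -42.]
270 264 [ 0.468 -0.144  0.052] tool [  5. -21. -44.]
270 270 [ 0.471 -0.144  0.052] tool [  2
[... 2174 characters left out ...]
  25. -35.]
365 252 [ 0.458 -0.1    0.049] tool [ 10.  24. -42.]
365 258 [ 0.458 -0.101  0.055] tool [ 10.  23. -48.]
365 264 [ 0.458 -0.102  0.06 ] tool [ 10.  22. -52.]
365 270 [ 0.46  -0.102  0.062] tool [  8.  22. -55.]
365 276 [ 0.462 -0.102  0.063] tool [  6.  22. -56.]
365 282 [ 0.464 -0.102  0.065] tool [  4.  22. -57.]
365 288 [ 0.467 -0.101  0.064] tool [  0.  22. -56.]
365 294 [ 0.469 -0.101  0.066] tool [ -1.  22. -58.]
365 300 [ 0.472 -0.1    0.066] tool [ -5.  22. -58.]
365 306 [ 0.474 -0.1    0.067] tool [ -6.  22. -60.]
365 312 [ 0.477 -0.1    0.068] tool [ -9.  22. -60.]
365 318 [ 0.479 -0.1    0.068] tool [-12.  22. -61.]
365 324 [ 0.533 -0.08   0.005] tool [-68.  34.   2.]
```

View pics/w5c.png

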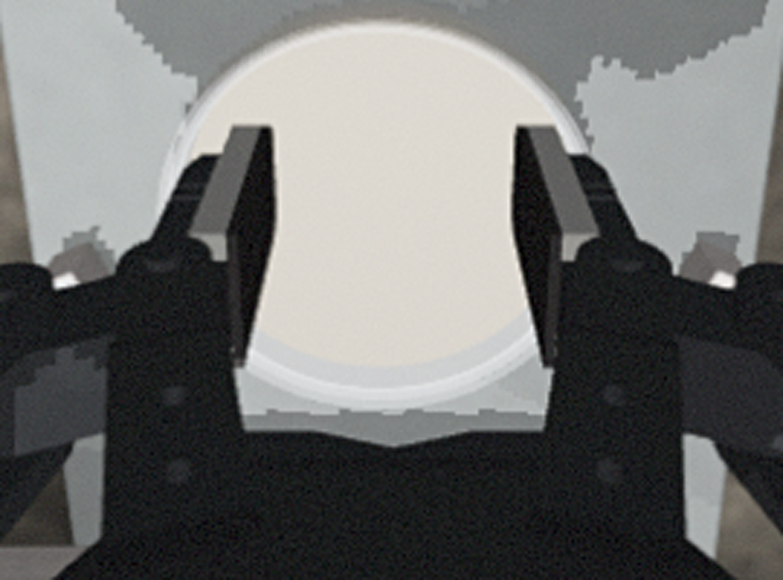

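```bash
python3 -m inch '[{"dx":0,"dy":0,"dz":-25,"rx":0,"ry":0,"rz":0,"hand":0},{"dx":20,"dy":0,"dz":-15,"rx":0,"ry":0,"rz":0,"hand":0},{"dx":30,"dy":0,"dz":0,"rx":0,"ry":0,"rz":0,"hand":1},{"dx":7,"dy":0,"dz":0,"rx":0,"ry":0,"rz":0,"hand":1},{"dx":0,"dy":0,"dz":0,"rx":0,"ry":0,"rz":0,"hand":1},{"dx":0,"dy":0,"dz":0,"rx":0,"ry":0,"rz":0,"hand":1},{"dx":0,"dy":0,"dz":0,"rx":0,"ry":0,"rz":0,"hand":1}]'
python3 look.py w6.png
cat > tip.py <<'E'
import sys
from h import *
n=sys.argv[1]
z=np.load(f'pics/{n}.png.npz'); C=(dict(cx=float(z['cx']),cy=float(z['cy']),k1=float(z['k1'])),float(z['f']),z['o'],z['M']); d=z['d']
s=bot.observe(); M=rot(s['tool_rot'])
for c in map(int,sys.argv[2:]):
  for r in range(180,330,6):
    if d[r,c]:
        p=C[2]+ray(C,r,c)*d[r,c]; print(c,r,np.round(p,3),'tool',np.round((M.T@(p-s['position']))*1000,0))
E
python3 tip.py w6 300 325
```

```text
clock: 7.0
position: [0.4145, -0.1298, 0.0477]
tool_rot: [-3.141, 0.0, -3.014]
force: [-0.2, -0.3, 0.3]
grip_width: -0.0002
7.0 [ 0.41450847 -0.12978695  0.04766369] [-3.14148093e+00  3.24860461e-04 -3.01395676e+00] [-0.15559361 -0.28027971  0.34059857] [ 0.41435605 -0.12982311  0.04764405]
300 180 [ 0.394 -0.144  0.   ] tool [ 22. -11.  48.]
300 186 [ 0.398 -0.143 -0.001] tool [ 17. -11.  49.]
300 192 [ 0.403 -0.143 -0.   ] tool [ 13. -11.  48.]
300 198 [ 0.407 -0.142  0.001] tool [  9. -11.  47.]
300 204 [ 0.412 -0.142 -0.001] tool [  3. -11.  48.]
300 210 [ 0.417 -0.141 -0.   ] tool [ -1. -12.  48.]
300 216 [ 0.422 -0.141  0.   ] tool [ -6. -12.  48.]
300 222 [ 0.427 -0.14   0.   ] tool [-11. -12.  47.]
300 228 [ 0.429 -0.139  0.006] tool [-14. -11.  42.]
300 234 [ 0.434 -0.139  0.006] tool [-18. -11.  42.]
300 240 [ 0.44  -0.138  0.005] tool [-24. -12.  42.]
300 246 [ 0.444 -0.138  0.006] tool [-28. -12.  41.]
300 252 [ 0.409 -0.138  0.082] tool [  6.  -7. -34.]
300 258 [ 0.409 -0.138  0.088] tool [  6.  -7. -40.]
300 264 [ 0.409 -0.137  0.094] tool [  6.  -7. -46.]
300 270 [ 0.4
[... 1120 characters left out ...]
   5. -36.]
325 252 [ 0.404 -0.126  0.09 ] tool [ 10.   5. -42.]
325 258 [ 0.404 -0.127  0.096] tool [ 10.   5. -48.]
325 264 [ 0.404 -0.127  0.1  ] tool [ 10.   4. -53.]
325 270 [ 0.404 -0.127  0.105] tool [ 10.   4. -57.]
325 276 [ 0.404 -0.127  0.11 ] tool [ 10.   4. -63.]
325 282 [ 0.403 -0.127  0.116] tool [ 11.   4. -68.]
325 288 [ 0.403 -0.127  0.12 ] tool [ 11.   4. -73.]
325 294 [ 0.403 -0.128  0.124] tool [ 11.   4. -76.]
325 300 [ 0.403 -0.128  0.127] tool [ 11.   4. -80.]
325 306 [ 0.403 -0.128  0.131] tool [ 11.   4. -83.]
325 312 [ 0.404 -0.128  0.132] tool [ 10.   4. -84.]
325 318 [ 0.407 -0.127  0.131] tool [  7.   4. -84.]
325 324 [ 0.416 -0.126  0.123] tool [ -3.   4. -75.]
```

View pics/w6.png

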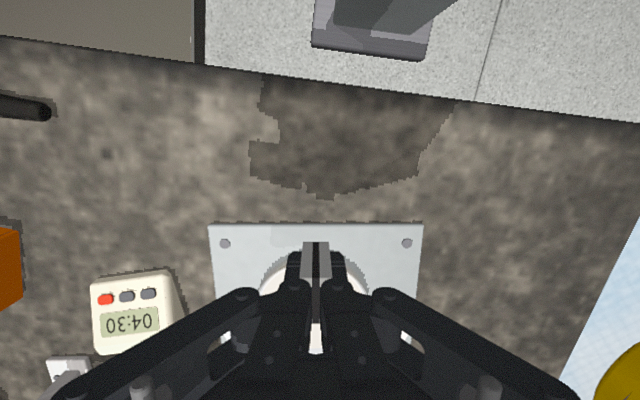

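```bash
python3 - <<'E'
from h import *
im,d=bot.grab_frame('scene'); C=cam('scene'); s=bot.observe(); print(s['position'])
M=rot(s['tool_rot'])
for zz in (-34,0):
    p=s['position']+M@np.array([10,0,zz])/1000; r,c=proj(C,p); print(zz,np.round(p,3),r,c)
    cv2.circle(im,(int(round(c)),int(round(r))),2,(255,0,0) if zz else (0,0,255),-1)
save('s3.png',cv2.resize(im[150:300,250:430],None,fx=4,fy=4,interpolation=cv2.INTER_CUBIC))
E
```

```text
[ 0.41417214 -0.12980377  0.04761911]
-34 [ 0.404 -0.131  0.082] 242.80345378400307 369.1622269594044
0 [ 0.404 -0.131  0.048] 248.49351637444073 367.2738384929215
```

View pics/s3.png

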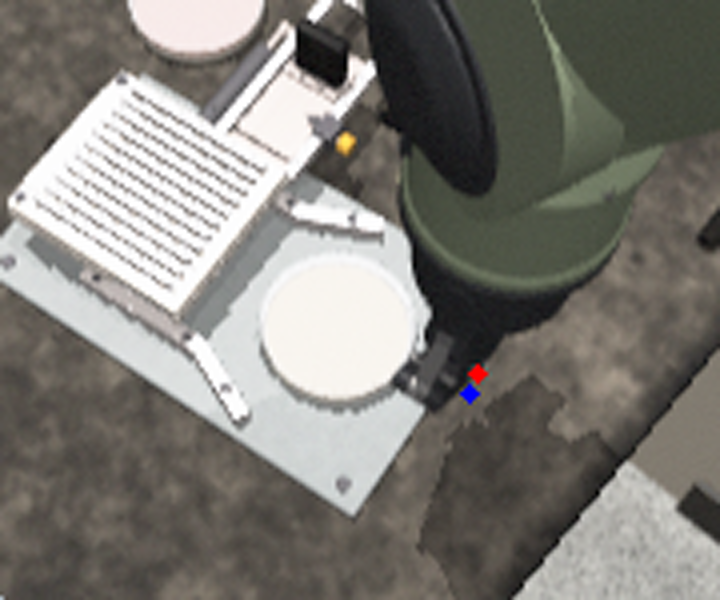

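```bash
python3 - <<'E'
from h import *
im,d=bot.grab_frame('scene'); C=cam('scene'); s=bot.observe(); M=rot(s['tool_rot'])
for r,c in [(252,358),(251,357),(249,359),(246,360),(244,357),(240,360),(235,361),(230,365)]:
    p=C[2]+ray(C,r,c)*d[r,c]; print(r,c,d[r,c],np.round(p,4),'tool',np.round(M.T@(p-s['position'])*1000,0))
for z in (.0,.02,.048,.082): print(z,atz(C,252.5,358,z))
print('tcp proj',proj(C,s['position']))
# wrist vs scene check on the plate corners / dish
C=cam('wrist'); im,d=bot.grab_frame('wrist'); print(s['position'],C[2],s['clock'])
E
```

```text
252 358 0.7012786 [ 0.3953 -0.0704  0.1665] tool [  11.   61. -119.]
251 357 0.7014577 [ 0.3978 -0.0705  0.1671] tool [   9.   61. -120.]
249 359 0.70236874 [ 0.3974 -0.0756  0.1681] tool [  10.   56. -120.]
246 360 0.7112844 [ 0.4007 -0.0835  0.1623] tool [   7.   48. -115.]
244 357 0.7022268 [ 0.4055 -0.0791  0.1725] tool [   2.   51. -125.]
240 360 0.6995013 [ 0.4053 -0.0866  0.1787] tool [   3.   44. -131.]
235 361 0.697137 [ 0.409  -0.093   0.1852] tool [   0.   37. -138.]
230 365 0.66898054 [ 0.4042 -0.0932  0.2156] tool [   5.   38. -168.]
0.0 [ 0.42093072 -0.12669492  0.        ]
0.02 [ 0.41777597 -0.11984471  0.02      ]
0.048 [ 0.41335932 -0.11025441  0.048     ]
0.082 [ 0.40799625 -0.09860904  0.082     ]
tcp proj (np.float64(246.0515257832845), np.float64(363.4166709742335))
[ 0.4140411  -0.1298095   0.04762229] [ 0.33817293 -0.13922992  0.21654005] 7.15
```

```bash
python3 -m inch '[{"dx":0,"dy":0,"dz":20,"rx":0,"ry":0,"rz":0,"hand":0},{"dx":0,"dy":0,"dz":20,"rx":0,"ry":0,"rz":0,"hand":0},{"dx":0,"dy":0,"dz":8,"rx":0,"ry":0,"rz":0,"hand":0},{"dx":0,"dy":0,"dz":0,"rx":0,"ry":0,"rz":0,"hand":0}]'
python3 -m inch '[{"dx":0,"dy":0,"dz":8,"rx":0,"ry":0,"rz":0,"hand":0},{"dx":0,"dy":0,"dz":6,"rx":0,"ry":0,"rz":0,"hand":0},{"dx":0,"dy":0,"dz":0,"rx":0,"ry":0,"rz":0,"hand":0}]'
python3 look.py w7.png; python3 tip.py w7 264 270 365 | awk '{if($2>225&&$2<262)print}'
```

```text
clock: 7.6
position: [0.4131, -0.1299, -0.0009]
tool_rot: [3.141, -0.002, -3.015]
force: [-0.4, 0.2, -0.2]
grip_width: 0.0425
clock: 7.9
position: [0.4135, -0.1299, -0.0146]
tool_rot: [3.141, -0.0, -3.014]
force: [0.4, 0.1, 0.8]
grip_width: 0.0427
7.9 [ 0.41350729 -0.12985607 -0.01455038] [ 3.14143962e+00 -4.00908862e-04 -3.01440602e+00] [0.39093764 0.13028146 0.83152146] [ 0.41357711 -0.12989874 -0.01428055]
264 228 [ 0.407 -0.159 -0.001] tool [ 10. -28. -14.]
264 234 [ 0.411 -0.159 -0.001] tool [  7. -29. -14.]
264 240 [ 0.414 -0.159  0.   ] tool [  4. -28. -15.]
264 246 [ 0.407 -0.156  0.02 ] tool [ 10. -25. -35.]
264 252 [ 0.406 -0.155  0.028] tool [ 10. -24. -42.]
264 258 [ 0.407 -0.154  0.033] tool [ 10. -23. -47.]
270 228 [ 0.406 -0.156 -0.   ] tool [ 11. -25. -14.]
270 234 [ 0.41  -0.156  0.   ] tool [  7. -25. -15.]
270 240 [ 0.413 -0.155  0.   ] tool [  3. -25. -14.]
270 246 [ 0.406 -0.153  0.021] tool [ 10. -22. -35.]
270 252 [ 0.406 -0.152  0.027] tool [ 10. -21. -42.]
270 258 [ 0.409 -0.152  0.028] tool [  7. -21. -43.]
365 228 [ 0.399 -0.104  0.001] tool [ 11.  28. -15.]
365 234 [ 0.403 -0.103  0.   ] tool [  7.  28. -15.]
365 240 [ 0.406 -0.102  0.001] tool [  4.  28. -15.]
365 252 [ 0.401 -0.107  0.026] tool [ 10.  24. -40.]
365 258 [ 0.401 -0.109  0.033] tool [ 10.  23. -47.]
```

View pics/w7.png

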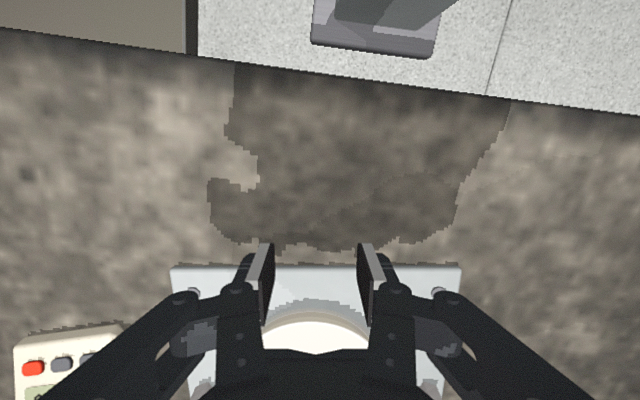

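```bash
python3 -m inch '[{"dx":0,"dy":0,"dz":8,"rx":0,"ry":0,"rz":0,"hand":0},{"dx":0,"dy":0,"dz":0,"rx":0,"ry":0,"rz":0,"hand":0},{"dx":-8,"dy":0,"dz":0,"rx":0,"ry":0,"rz":0,"hand":0},{"dx":-8,"dy":0,"dz":0,"rx":0,"ry":0,"rz":0,"hand":0},{"dx":-5,"dy":0,"dz":0,"rx":0,"ry":0,"rz":0,"hand":0},{"dx":-5,"dy":0,"dz":0,"rx":0,"ry":0,"rz":0,"hand":0},{"dx":-5,"dy":0,"dz":0,"rx":0,"ry":0,"rz":0,"hand":0},{"dx":-5,"dy":0,"dz":0,"rx":0,"ry":0,"rz":0,"hand":0},{"dx":-5,"dy":0,"dz":0,"rx":0,"ry":0,"rz":0,"hand":0},{"dx":0,"dy":0,"dz":0,"rx":0,"ry":0,"rz":0,"hand":0}]'
python3 look.py w8.png
```

```text
clock: 8.95
position: [0.4551, -0.1246, -0.0222]
tool_rot: [-3.141, 0.001, -3.014]
force: [-0.4, 0.6, 0.5]
grip_width: 0.0429
8.95 [ 0.45508905 -0.12458263 -0.02218508] [-3.14143672e+00  5.57159399e-04 -3.01404908e+00] [-0.43027065  0.55068688  0.50286544] [ 0.45455229 -0.12463909 -0.0222335 ]
```

View pics/w8.png

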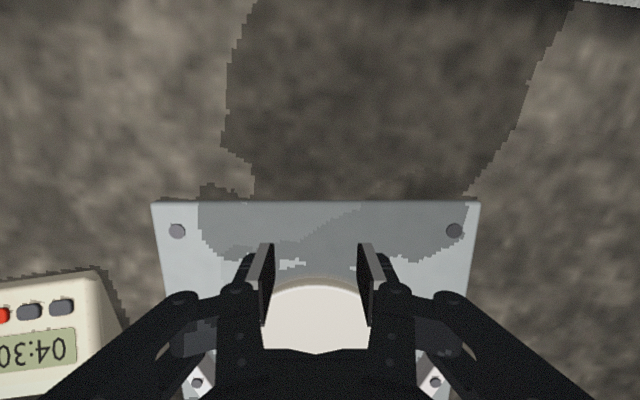

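```bash
python3 -m inch '[{"dx":-8,"dy":0,"dz":0,"rx":0,"ry":0,"rz":0,"hand":0},{"dx":-8,"dy":0,"dz":0,"rx":0,"ry":0,"rz":0,"hand":0},{"dx":-8,"dy":0,"dz":0,"rx":0,"ry":0,"rz":0,"hand":0},{"dx":-8,"dy":0,"dz":0,"rx":0,"ry":0,"rz":0,"hand":0},{"dx":-7,"dy":0,"dz":0,"rx":0,"ry":0,"rz":0,"hand":0},{"dx":-6,"dy":0,"dz":0,"rx":0,"ry":0,"rz":0,"hand":0},{"dx":-5,"dy":0,"dz":0,"rx":0,"ry":0,"rz":0,"hand":0},{"dx":0,"dy":0,"dz":0,"rx":0,"ry":0,"rz":0,"hand":0}]'
python3 look.py w9.png
```

```text
clock: 9.8
position: [0.5046, -0.1182, -0.0222]
tool_rot: [-3.141, 0.0, -3.014]
force: [-0.3, -0.1, 0.9]
grip_width: 0.0425
9.8 [ 0.50460497 -0.11823351 -0.02222427] [-3.14147182e+00  4.48448934e-04 -3.01413875e+00] [-0.28540795 -0.06177598  0.90690934] [ 0.50406603 -0.11829548 -0.02226409]
```

View pics/w9.png

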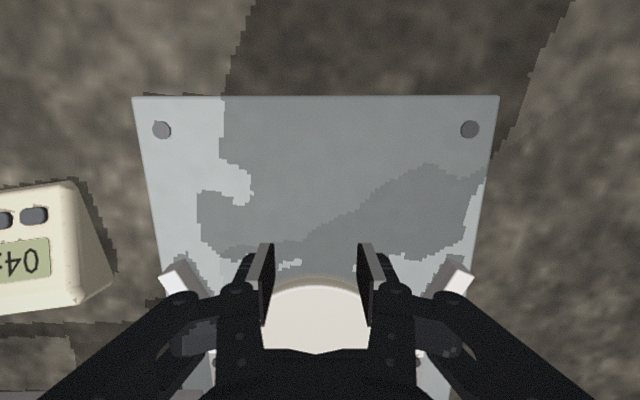

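```bash
python3 -m inch '[{"dx":-5,"dy":0,"dz":0,"rx":0,"ry":0,"rz":0,"hand":0},{"dx":-5,"dy":0,"dz":0,"rx":0,"ry":0,"rz":0,"hand":0},{"dx":-5,"dy":0,"dz":0,"rx":0,"ry":0,"rz":0,"hand":0},{"dx":-4,"dy":0,"dz":0,"rx":0,"ry":0,"rz":0,"hand":0},{"dx":-4,"dy":0,"dz":0,"rx":0,"ry":0,"rz":0,"hand":0},{"dx":0,"dy":0,"dz":0,"rx":0,"ry":0,"rz":0,"hand":0}]'
python3 -m inch '[{"dx":-3,"dy":0,"dz":0,"rx":0,"ry":0,"rz":0,"hand":0},{"dx":0,"dy":0,"dz":0,"rx":0,"ry":0,"rz":0,"hand":0},{"dx":0,"dy":0,"dz":0,"rx":0,"ry":0,"rz":0,"hand":0}]'
python3 -m inch '[{"dx":-2,"dy":0,"dz":0,"rx":0,"ry":0,"rz":0,"hand":0},{"dx":0,"dy":0,"dz":0,"rx":0,"ry":0,"rz":0,"hand":0},{"dx":0,"dy":0,"dz":0,"rx":0,"ry":0,"rz":0,"hand":0}]'
python3 look.py w10.png
```

```text
clock: 10.45
position: [0.5273, -0.1153, -0.0222]
tool_rot: [-3.142, 0.0, -3.014]
force: [-0.6, -0.1, 0.4]
grip_width: 0.0428
clock: 10.75
position: [0.5297, -0.1151, -0.0222]
tool_rot: [-3.142, 0.0, -3.014]
force: [-0.1, -0.1, 0.2]
grip_width: 0.0425
clock: 11.05
position: [0.5317, -0.1148, -0.0222]
tool_rot: [-3.142, -0.0, -3.014]
force: [-0.2, 0.4, 0.2]
grip_width: 0.0429
11.05 [ 0.53170172 -0.11481014 -0.02221158] [-3.14157716e+00 -3.47040201e-05 -3.01439916e+00] [-0.24605747  0.39673717  0.23006652] [ 0.53169341 -0.11484952 -0.02218697]
```

View pics/w10.png

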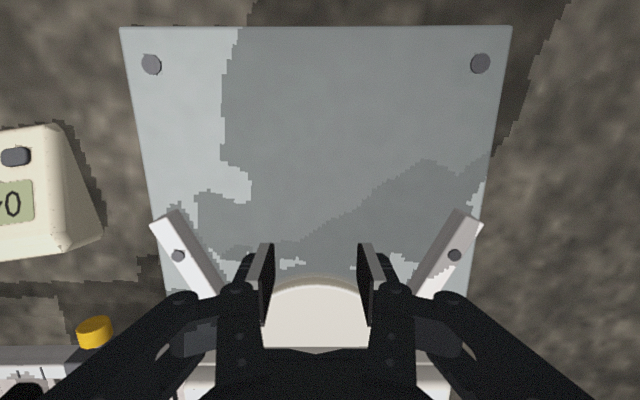

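```bash
for i in 1; do python3 -m inch '[{"dx":-2,"dy":0,"dz":0,"rx":0,"ry":0,"rz":0,"hand":0},{"dx":0,"dy":0,"dz":0,"rx":0,"ry":0,"rz":0,"hand":0}]'; python3 -m inch '[{"dx":-1,"dy":0,"dz":0,"rx":0,"ry":0,"rz":0,"hand":0},{"dx":0,"dy":0,"dz":0,"rx":0,"ry":0,"rz":0,"hand":0}]';  python3 -m inch '[{"dx":-1,"dy":0,"dz":0,"rx":0,"ry":0,"rz":0,"hand":0},{"dx":0,"dy":0,"dz":0,"rx":0,"ry":0,"rz":0,"hand":0}]'; done
```

```text
clock: 11.3
position: [0.534, -0.1145, -0.0222]
tool_rot: [-3.142, 0.0, -3.014]
force: [-0.3, -0.9, -0.6]
grip_width: 0.0428
clock: 11.5
position: [0.5348, -0.1145, -0.0222]
tool_rot: [-3.142, 0.0, -3.014]
force: [-0.0, 0.0, 0.0]
grip_width: 0.0423
clock: 11.7
position: [0.5358, -0.1143, -0.0222]
tool_rot: [-3.142, 0.0, -3.014]
force: [-1.0, -0.7, 0.3]
grip_width: 0.0428
```

```bash
python3 -m inch '[{"dx":-1,"dy":0,"dz":0,"rx":0,"ry":0,"rz":0,"hand":0},{"dx":0,"dy":0,"dz":0,"rx":0,"ry":0,"rz":0,"hand":0}]'; python3 -m inch '[{"dx":-1,"dy":0,"dz":0,"rx":0,"ry":0,"rz":0,"hand":0},{"dx":0,"dy":0,"dz":0,"rx":0,"ry":0,"rz":0,"hand":0}]';  python3 -m inch '[{"dx":-1,"dy":0,"dz":0,"rx":0,"ry":0,"rz":0,"hand":0},{"dx":0,"dy":0,"dz":0,"rx":0,"ry":0,"rz":0,"hand":0}]'
```

```text
clock: 11.9
position: [0.5368, -0.1142, -0.0222]
tool_rot: [-3.142, 0.0, -3.014]
force: [-0.0, 0.1, -0.8]
grip_width: 0.0428
clock: 12.1
position: [0.5378, -0.1141, -0.0222]
tool_rot: [-3.142, 0.0, -3.014]
force: [-0.4, -0.5, -0.2]
grip_width: 0.0427
clock: 12.3
position: [0.5385, -0.1139, -0.0222]
tool_rot: [3.141, -0.0, -3.014]
force: [-1.5, -0.3, 0.7]
grip_width: 0.0429
```

```bash
python3 -m inch '[{"dx":-1,"dy":0,"dz":0,"rx":0,"ry":0,"rz":0,"hand":0},{"dx":0,"dy":0,"dz":0,"rx":0,"ry":0,"rz":0,"hand":0}]'; python3 -m inch '[{"dx":-1,"dy":0,"dz":0,"rx":0,"ry":0,"rz":0,"hand":0},{"dx":0,"dy":0,"dz":0,"rx":0,"ry":0,"rz":0,"hand":0}]'; 
```

```text
clock: 12.5
position: [0.5386, -0.1139, -0.0223]
tool_rot: [3.141, -0.002, -3.015]
force: [-7.6, 0.5, 5.7]
grip_width: 0.043
clock: 12.7
position: [0.5387, -0.1139, -0.0223]
tool_rot: [3.141, -0.003, -3.015]
force: [-11.8, -0.2, 10.3]
grip_width: 0.0427
```

```bash
python3 -c "
from h import *
s=bot.observe();print(s['force'],s['moment'])"; python3 look.py w11.png; python3 - <<'E'
from h import *
im,d=bot.grab_frame('scene'); save('s4.png',cv2.resize(im[150:300,220:400],None,fx=4,fy=4,interpolation=cv2.INTER_CUBIC))
E
```

```text
[-11.77276839  -0.1900631   10.31213199] [-0.10011216  2.49444656 -0.09488017]
12.7 [ 0.53870956 -0.11387911 -0.02230131] [ 3.14080738 -0.00338824 -3.01508263] [-11.77276839  -0.1900631   10.31213199] [ 0.53872515 -0.11388056 -0.02228783]
```

View pics/w11.png

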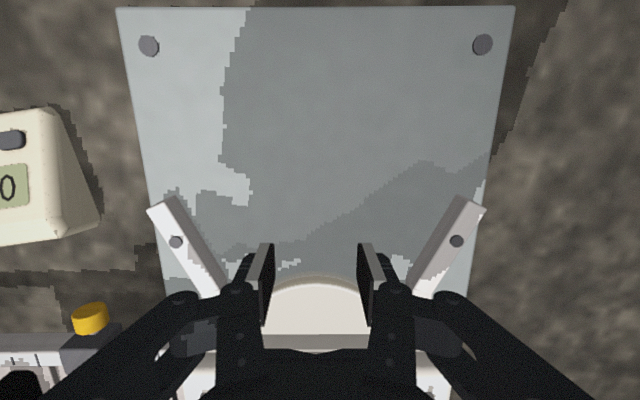

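View pics/s4.png

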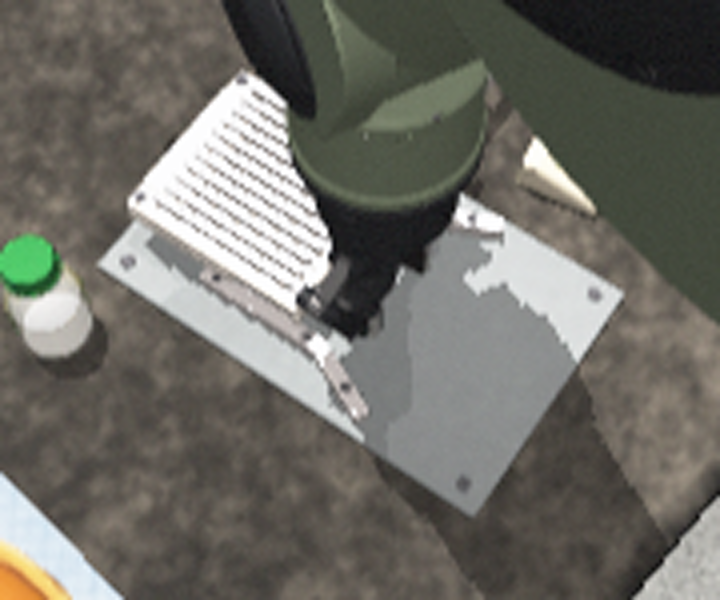

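```bash
cat > edge.py <<'E'
import sys
from h import *
for n in sys.argv[1:]:
    z=np.load(f'pics/{n}.png.npz'); C=(dict(cx=float(z['cx']),cy=float(z['cy']),k1=float(z['k1'])),float(z['f']),z['o'],z['M']); d=z['d']
    im=cv2.imread(f'pics/{n}.png')
    th=.128; ax=np.array([np.cos(th),np.sin(th)]); 
    print(n)
    for r in range(268,296,2):
        p=C[2]+ray(C,r,316)*d[r,316]; q=p[:2]-np.array([.586,-.107]); print(r,im[r,316],np.round(p,4),'st x',round(float(ax@q),4))
    cv2.imwrite(f'pics/{n}e.png',cv2.resize(im[230:400,190:440],None,fx=3,fy=3,interpolation=cv2.INTER_CUBIC))
E
python3 edge.py w11 w8
```

```text
w11
268 [122 123 119] [ 0.5451 -0.1125  0.006 ] st x -0.0413
270 [120 122 120] [ 0.5463 -0.1123  0.006 ] st x -0.0401
272 [124 130 130] [ 0.5446 -0.1125  0.0108] st x -0.0417
274 [129 132 136] [ 0.5453 -0.1124  0.0116] st x -0.0411
276 [114 126 133] [ 0.5451 -0.1125  0.0137] st x -0.0412
278 [115 126 134] [ 0.5447 -0.1125  0.0162] st x -0.0416
280 [120 130 138] [ 0.5445 -0.1126  0.0183] st x -0.0418
282 [136 151 156] [ 0.5451 -0.1125  0.0192] st x -0.0413
284 [207 212 215] [ 0.5453 -0.1125  0.0205] st x -0.041
286 [218 223 225] [ 0.5457 -0.1124  0.0217] st x -0.0407
288 [207 215 219] [ 0.5473 -0.1122  0.0209] st x -0.0391
290 [207 215 220] [ 0.5484 -0.1121  0.0209] st x -0.038
292 [207 214 218] [ 0.5494 -0.1119  0.021 ] st x -0.0369
294 [208 216 219] [ 0.5506 -0.1118  0.0208] st x -0.0357
w8
268 [125 124 123] [ 0.4615 -0.1231  0.0058] st x -0.1255
270 [124 124 123] [ 0.463  -0.1229  0.0053] st x -0.124
272 [124 124 126] [ 0.4635 -0.1229  0.0064] st x -0.1235
274 [128 133 135] [ 0.4616 -0.1231  0.0116] st x -0.1255
276 [129 135 140] [ 0.462  -0.1231  0.0128] st x -0.1251
278 [113 125 130] [ 0.4622 -0.123   0.0143] st x -0.1248
280 [114 130 132] [ 0.462  -0.1231  0.0165] st x -0.1251
282 [123 138 144] [ 0.4615 -0.1231  0.0189] st x -0.1255
284 [142 151 158] [ 0.462  -0.1231  0.0199] st x -0.1251
286 [214 218 220] [ 0.4625 -0.123   0.0208] st x -0.1245
288 [212 219 222] [ 0.4638 -0.1228  0.0205] st x -0.1232
290 [208 217 221] [ 0.4647 -0.1227  0.0208] st x -0.1223
292 [208 215 219] [ 0.4657 -0.1226  0.0211] st x -0.1214
294 [206 215 220] [ 0.4668 -0.1225  0.021 ] st x -0.1202
```

```bash
python3 - <<'E'
from h import *
for n,near in (('w11',[(7,118),(7,514)]),('w8',[(201,152),(201,481)]),('w10',[(27,120),(26,512)])):
    z=np.load(f'pics/{n}.png.npz'); C=(dict(cx=float(z['cx']),cy=float(z['cy']),k1=float(z['k1'])),float(z['f']),z['o'],z['M'])
    print(n,[atz(C,r,c,.006) for r,c in near])
E
```

```text
w11 [array([ 0.43639976, -0.20736241,  0.006     ]), array([ 0.41604019, -0.04804296,  0.006     ])]
w8 [array([ 0.43470955, -0.2076768 ,  0.006     ]), array([ 0.41408533, -0.04773192,  0.006     ])]
w10 [array([ 0.43657746, -0.20798734,  0.006     ]), array([ 0.41566533, -0.04779557,  0.006     ])]
```

View pics/w11e.png

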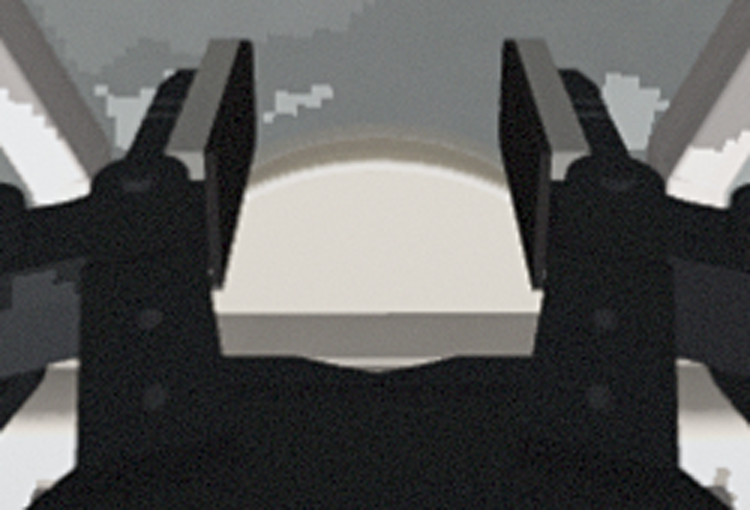

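```bash
python3 -m inch '[{"dx":1,"dy":0,"dz":0,"rx":0,"ry":0,"rz":0,"hand":0},{"dx":1,"dy":0,"dz":0,"rx":0,"ry":0,"rz":0,"hand":0},{"dx":2,"dy":0,"dz":0,"rx":0,"ry":0,"rz":0,"hand":0},{"dx":10,"dy":0,"dz":0,"rx":0,"ry":0,"rz":0,"hand":0},{"dx":10,"dy":0,"dz":0,"rx":0,"ry":0,"rz":0,"hand":0},{"dx":0,"dy":0,"dz":0,"rx":0,"ry":0,"rz":0,"hand":0},{"dx":0,"dy":0,"dz":0,"rx":0,"ry":0,"rz":0,"hand":0}]'
python3 look.py w12.png
```

```text
clock: 13.5
position: [0.5168, -0.1169, -0.0221]
tool_rot: [-3.142, 0.0, -3.015]
force: [-0.5, 0.4, 0.6]
grip_width: 0.0428
13.5 [ 0.51678335 -0.11686931 -0.02205613] [-3.14155785e+00  2.54857518e-04 -3.01478705e+00] [-0.5386185   0.42769768  0.57969634] [ 0.51706291 -0.11676437 -0.02206627]
```

View pics/w12.png

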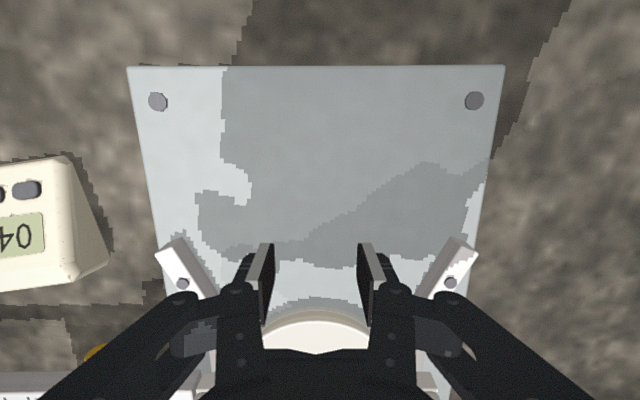

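```bash
python3 -m inch '[{"dx":0,"dy":0,"dz":-30,"rx":0,"ry":0,"rz":0,"hand":0},{"dx":0,"dy":0,"dz":-40,"rx":0,"ry":0,"rz":0,"hand":0},{"dx":0,"dy":0,"dz":-40,"rx":0,"ry":0,"rz":0,"hand":0},{"dx":-10,"dy":-25,"dz":-30,"rx":0,"ry":0,"rz":0,"hand":0},{"dx":-15,"dy":-30,"dz":0,"rx":0,"ry":0,"rz":0,"hand":0},{"dx":-20,"dy":-30,"dz":0,"rx":0,"ry":0,"rz":0,"hand":0},{"dx":-20,"dy":-30,"dz":0,"rx":0,"ry":0,"rz":0,"hand":0},{"dx":-8,"dy":-12,"dz":0,"rx":0,"ry":0,"rz":0,"hand":0},{"dx":0,"dy":0,"dz":0,"rx":0,"ry":0,"rz":0,"hand":0},{"dx":0,"dy":0,"dz":0,"rx":0,"ry":0,"rz":0,"hand":0}]'
python3 look.py w13.png shutter_grip shutter_line index_tip dish
```

```text
clock: 14.55
position: [0.6051, -0.2331, 0.1175]
tool_rot: [3.141, -0.001, -3.014]
force: [-0.5, -0.0, -0.3]
grip_width: 0.0431
shutter_grip 0.82 [211.2 314.8] [ 0.6063 -0.2331  0.072 ]
shutter_line 0.73 [197.7 387.3] [ 0.5976 -0.1715  0.04  ]
index_tip 0.94 [188.7 348.9] [ 0.5923 -0.2064  0.046 ]
14.55 [ 0.60506661 -0.2330835   0.11746373] [ 3.14123010e+00 -5.15098095e-04 -3.01441548e+00] [-0.47570372 -0.01484862 -0.26403939] [ 0.60527744 -0.23275572  0.11806696]
```

View pics/w13.png

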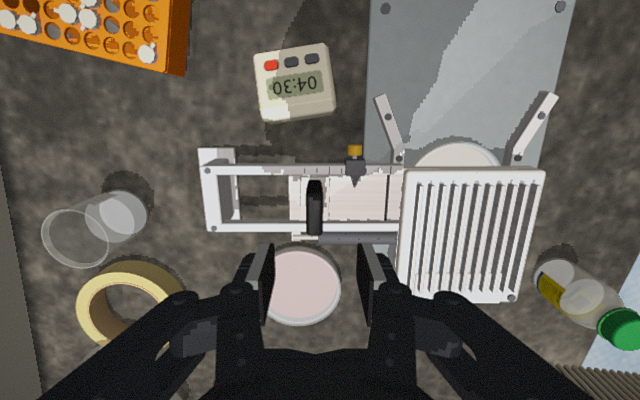

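```bash
python3 - <<'E'
import cv2
im=cv2.imread('pics/w13.png')[135:245,285:445]; cv2.imwrite('pics/w13c.png',cv2.resize(im,None,fx=5,fy=5,interpolation=cv2.INTER_CUBIC))
E
```

```text
(no output)
```

View pics/w13c.png

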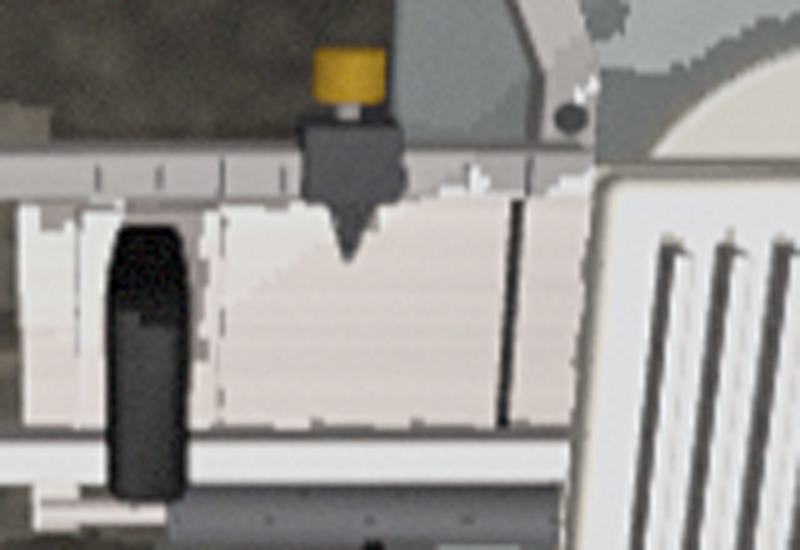

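```bash
cat > st.py <<'E'
from h import *
O=np.array([.5895,-.1066]); TH=.1275
def S(p): q=np.array(p[:2])-O; c,n=np.cos(TH),np.sin(TH); return np.array([c*q[0]+n*q[1],-n*q[0]+c*q[1]])*1000
def ld(n):
    z=np.load(f'pics/{n}.png.npz'); return (dict(cx=float(z['cx']),cy=float(z['cy']),k1=float(z['k1'])),float(z['f']),z['o'],z['M']),z['d']
E
python3 - <<'E'
from st import *
C,d=ld('w13')
print('tip',S(atz(C,187.4,354.6,.046)),'line',S(atz(C,187.4,387.6,.04)),S(atz(C,198,386.8,.04)),S(atz(C,176,388.2,.04)), S(atz(C,220,385.6,.04)))
# grip top ends: front top (147/5...) black top face
for x,y in [(148,230),(110,490),(187,490),(148,495)]: print('grip',S(atz(C,135+y/5,285+x/5,.084)))
s=bot.observe(); print(S(s['position']),s['tool_rot'],s['position'][2])
# dish front edge
for x,y in [(455,141),(458,143)]: print(S(atz(C,y,x,.021)))
E
```

```text
tip [-10.99996602 -94.63240255] line [ -9.35157784 -65.82912347] [  0.07537237 -65.82861164] [-19.25941826 -66.04986155] [ 20.32728316 -65.43000885]
grip [ -26.02920281 -127.67177187]
grip [  13.17521301 -133.26112609]
grip [  13.17333791 -121.98292953]
grip [  13.97182472 -127.6957446 ]
[  -0.39194108 -127.13787615] [ 3.14144306e+00  2.30671621e-04 -3.01368513e+00] 0.11806695716029508
[-45.95379889  -5.64889431]
[-44.2261373   -2.80232046]
```

```bash
python3 -m inch '[{"dx":0,"dy":-0.5,"dz":30,"rx":0,"ry":0,"rz":0,"hand":0},{"dx":0,"dy":0,"dz":30,"rx":0,"ry":0,"rz":0,"hand":0},{"dx":0,"dy":0,"dz":20,"rx":0,"ry":0,"rz":0,"hand":0},{"dx":0,"dy":0,"dz":10,"rx":0,"ry":0,"rz":0,"hand":0},{"dx":0,"dy":0,"dz":5,"rx":0,"ry":0,"rz":0,"hand":0},{"dx":0,"dy":0,"dz":0,"rx":0,"ry":0,"rz":0,"hand":0},{"dx":0,"dy":0,"dz":0,"rx":0,"ry":0,"rz":0,"hand":0}]'
python3 look.py w14.png
```

```text
clock: 15.5
position: [0.6059, -0.2341, 0.0238]
tool_rot: [-3.141, 0.001, -3.014]
force: [-0.1, 0.2, -0.6]
grip_width: 0.0425
15.5 [ 0.60593533 -0.23411586  0.02380562] [-3.14103313e+00  1.14646341e-03 -3.01439390e+00] [-0.12612643  0.20803657 -0.62768689] [ 0.60599836 -0.23413342  0.0238717 ]
```

View pics/w14.png

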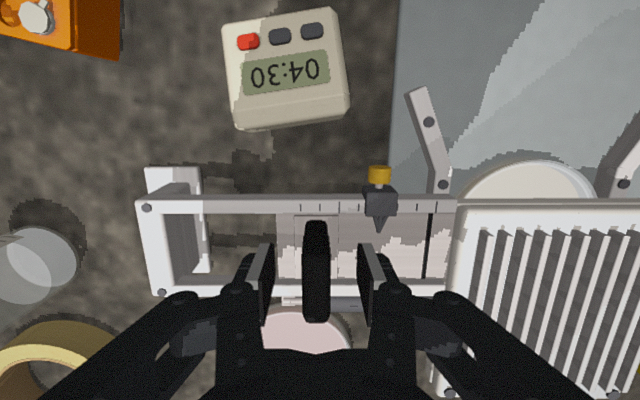

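```bash
python3 -m inch '[{"dx":0,"dy":0,"dz":0,"rx":0,"ry":0,"rz":0,"hand":1},{"dx":0,"dy":0,"dz":0,"rx":0,"ry":0,"rz":0,"hand":1},{"dx":0,"dy":0,"dz":0,"rx":0,"ry":0,"rz":0,"hand":1},{"dx":0,"dy":0,"dz":0,"rx":0,"ry":0,"rz":0,"hand":1},{"dx":0,"dy":0,"dz":0,"rx":0,"ry":0,"rz":0,"hand":1},{"dx":0,"dy":0,"dz":0,"rx":0,"ry":0,"rz":0,"hand":1}]' 70
python3 look.py w15.png
```

```text
clock: 16.15
position: [0.6057, -0.234, 0.0234]
tool_rot: [-3.141, 0.001, -3.014]
force: [-1.1, 0.3, 5.6]
grip_width: 0.011
16.15 [ 0.60567009 -0.23404811  0.02338651] [-3.14130731e+00  6.04860272e-04 -3.01424580e+00] [-1.14359821  0.26789761  5.59200591] [ 0.60566371 -0.23403737  0.02337704]
```

View pics/w15.png

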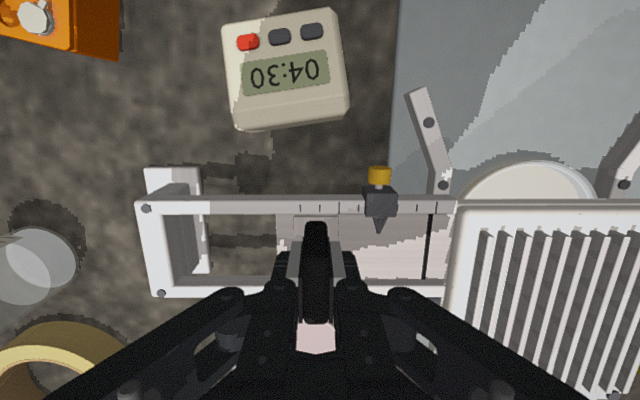

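```bash
python3 -m inch '[{"dx":0,"dy":-4,"dz":0,"rx":0,"ry":0,"rz":0,"hand":1},{"dx":0,"dy":-4,"dz":0,"rx":0,"ry":0,"rz":0,"hand":1},{"dx":0,"dy":-4,"dz":0,"rx":0,"ry":0,"rz":0,"hand":1},{"dx":0,"dy":-4,"dz":0,"rx":0,"ry":0,"rz":0,"hand":1},{"dx":0,"dy":-4,"dz":0,"rx":0,"ry":0,"rz":0,"hand":1},{"dx":0,"dy":-4,"dz":0,"rx":0,"ry":0,"rz":0,"hand":1},{"dx":0,"dy":-3,"dz":0,"rx":0,"ry":0,"rz":0,"hand":1},{"dx":0,"dy":0,"dz":0,"rx":0,"ry":0,"rz":0,"hand":1},{"dx":0,"dy":0,"dz":0,"rx":0,"ry":0,"rz":0,"hand":1},{"dx":0,"dy":0,"dz":0,"rx":0,"ry":0,"rz":0,"hand":1}]'
python3 look.py w16.png shutter_line index_tip; python3 - <<'E'
import cv2
im=cv2.imread('pics/w16.png')[140:300,285:485]; cv2.imwrite('pics/w16c.png',cv2.resize(im,None,fx=3.7,fy=3.7,interpolation=cv2.INTER_CUBIC))
E
```

```text
clock: 17.2
position: [0.609, -0.2599, 0.0233]
tool_rot: [3.141, 0.0, -3.014]
force: [-2.6, 5.2, 8.1]
grip_width: 0.0112
shutter_line 0.72 [246.9 424.7] [ 0.6011 -0.1991  0.04  ]
index_tip 0.59 [231.2 425.3] [ 0.5894 -0.2037  0.046 ]
17.2 [ 0.60902538 -0.25990582  0.02333482] [ 3.14063886e+00  2.80409791e-04 -3.01381952e+00] [-2.6284996   5.21502553  8.08736412] [ 0.60905654 -0.25986681  0.02336444]
```

View pics/w16c.png

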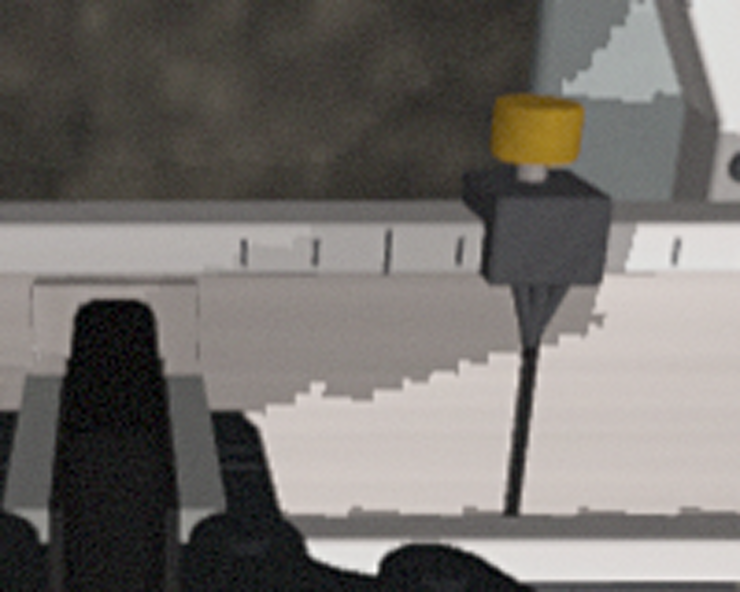

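```bash
python3 - <<'E'
from st import *
C,d=ld('w16')
print('tip',S(atz(C,233.8,428.2,.046)),'line',S(atz(C,235,427.7,.04)),S(atz(C,279.2,423.4,.04)))
s=bot.observe(); print(S(s['position']))
E
```

```text
tip [-10.91010475 -94.58427978] line [ -7.49322255 -92.32327108] [ 20.40500335 -91.6797409 ]
[-9.08210677e-02 -1.54509435e+02]
```

```bash
python3 -m inch '[{"dx":0,"dy":-1.5,"dz":0,"rx":0,"ry":0,"rz":0,"hand":1},{"dx":0,"dy":-1,"dz":0,"rx":0,"ry":0,"rz":0,"hand":1},{"dx":0,"dy":0,"dz":0,"rx":0,"ry":0,"rz":0,"hand":1},{"dx":0,"dy":0,"dz":0,"rx":0,"ry":0,"rz":0,"hand":1},{"dx":0,"dy":0,"dz":0,"rx":0,"ry":0,"rz":0,"hand":1},{"dx":0,"dy":0,"dz":0,"rx":0,"ry":0,"rz":0,"hand":1},{"dx":0,"dy":0,"dz":0,"rx":0,"ry":0,"rz":0,"hand":1},{"dx":0,"dy":0,"dz":0,"rx":0,"ry":0,"rz":0,"hand":1},{"dx":0,"dy":0,"dz":0,"rx":0,"ry":0,"rz":0,"hand":1}]'
python3 look.py w17.png shutter_line index_tip; python3 - <<'E'
import cv2
from h import *
im=cv2.imread('pics/w17.png')[140:300,285:485]; cv2.imwrite('pics/w17c.png',cv2.resize(im,None,fx=3.7,fy=3.7,interpolation=cv2.INTER_CUBIC))
im,d=bot.grab_frame('scene'); save('s5.png',cv2.resize(im[110:300,210:430],None,fx=3.1,fy=3.1,interpolation=cv2.INTER_CUBIC))
E
```

```text
clock: 18.25
position: [0.6093, -0.2623, 0.0233]
tool_rot: [3.141, 0.0, -3.014]
force: [-3.3, 6.2, 8.7]
grip_width: 0.0112
shutter_line 0.92 [246.7 423.3] [ 0.6014 -0.2022  0.04  ]
index_tip 0.93 [232.2 430.1] [ 0.59   -0.2034  0.046 ]
18.25 [ 0.60933686 -0.26227802  0.02334609] [ 3.14050870e+00  2.50241368e-04 -3.01374926e+00] [-3.2883897   6.21733233  8.74894896] [ 0.60937028 -0.26228775  0.02335414]
```

View pics/w17c.png

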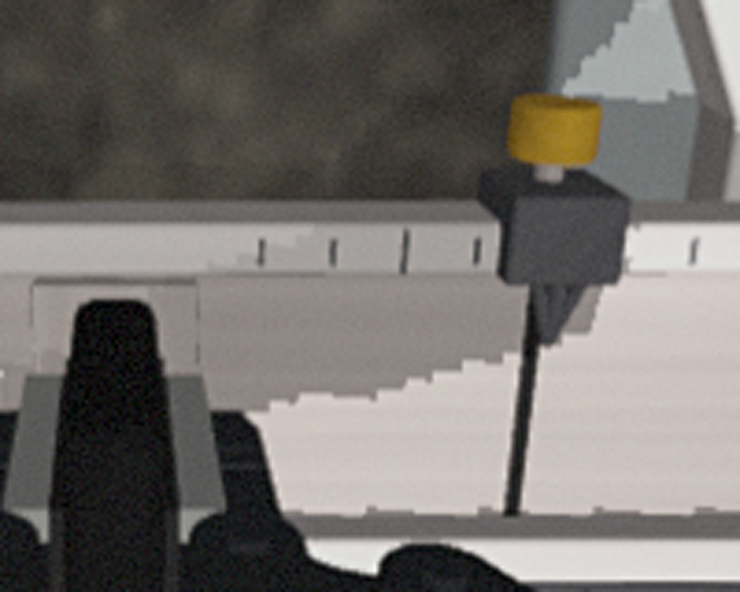

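View pics/w17.png

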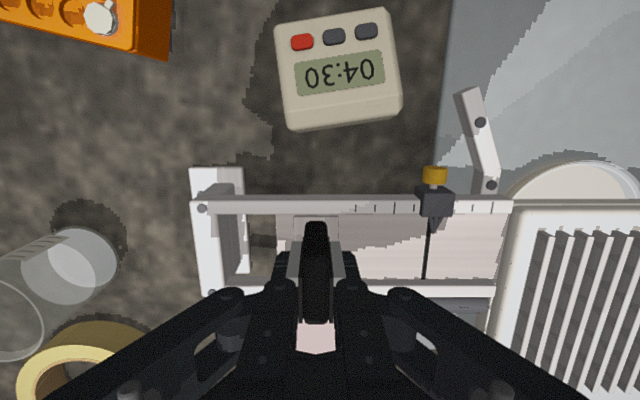

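View pics/s5.png

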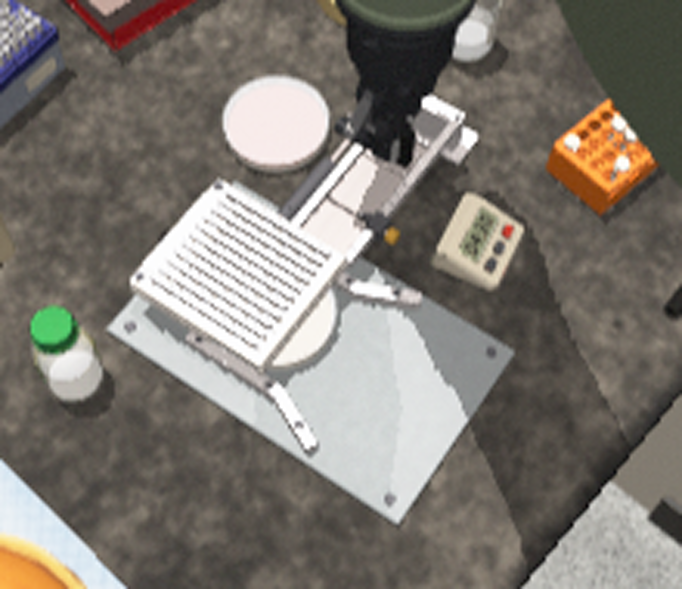

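```bash
python3 - <<'E'
from st import *
C,d=ld('w17')
print('tip',S(atz(C,233.5,433.1,.046)),'line',S(atz(C,234,428.4,.04)),S(atz(C,279.2,423.4,.04)))
for r,c in [(250,426),(260,422),(260,432),(231,433),(232,433),(240,440)]: 
    p=C[2]+ray(C,r,c)*d[r,c]; print(r,c,p[2],S(p))
for r,c in [(159,570),(162,580),(165,590)]: print('dish top edge',S(C[2]+ray(C,r,c)*d[r,c]),(C[2]+ray(C,r,c)*d[r,c])[2])
# circle through dish visible edge in scene
C=cam('scene'); r=bot.trace('scene','dish')
for k in r[:2]: print(k['score'],k['box'])
print(bot.observe()['clock'])
E
```

```text
tip [-11.0836109  -94.43017109] line [ -8.09085385 -94.41358783] [ 20.40883631 -94.08486851]
250 426 0.03987541819692084 [  1.74026903 -94.5976785 ]
260 422 0.03968294695006527 [  8.13646954 -96.08822793]
260 432 0.038650542903737733 [  8.69498992 -89.9798904 ]
231 433 0.048699456658190976 [-13.70118642 -95.79994848]
232 433 0.04693466782703218 [-12.35849011 -94.98239168]
240 440 0.040113487850813534 [ -4.53588451 -87.65025338]
dish top edge [-45.21113146  -7.16202676] 0.015424766006268964
dish top edge [-44.41743407  -5.59460931] 0.02073063022249569
dish top edge [-42.67337737   0.48577498] 0.020734209439927404
0.63 [308.9, 150.2, 348.2, 187.6]
0.48 [294.5, 204.1, 320.4, 232.5]
18.5
```

```bash
python3 - <<'E'
from st import *
from scipy.optimize import least_squares
for n in ('w13','w17'):
    C,d=ld(n); P=[]
    for r in range(120,215):
        for c in range(380,640):
            if d[r,c]>0:
                p=C[2]+ray(C,r,c)*d[r,c]; s=S(p)
                if .0175<p[2]<.0225 and -60<s[0]<-28 and abs(s[1])<36: P.append(s)
    P=np.array(P); print(n,len(P),P.min(0),P.max(0))
    # boundary: min x per y bin
    B=[]
    for y in np.arange(-32,33,3):
        q=P[abs(P[:,1]-y)<1.5]
        if len(q)>3: B.append((np.percentile(q[:,0],3),y))
    B=np.array(B); f=lambda v:np.hypot(B[:,0]-v[0],B[:,1]-v[1])-45.5
    o=least_squares(f,[0,0],loss='soft_l1'); print(o.x,np.round(f(o.x),1))
E
```

```text
w13 1229 [-46.04713648 -35.83531743] [-28.04017553  35.34152821]
[-0.31999779 -1.39323025] [ 0.5  0.3  0.4 -0.  -0.  -0.3 -0.   0.  -0.3  0.   0.  -0.1 -0.3 -0.1
 -0.3 -0.2  0.1 -0.1 -0.3 -0.1  0.9  1.1]
w17 2791 [-45.96123848 -35.92398617] [-28.01207731  33.16524353]
[-0.32611039 -1.48595608] [ 0.6  0.5  0.4  0.1 -0.2 -0.3 -0.1 -0.1 -0.1 -0.1 -0.2 -0.2 -0.2 -0.3
 -0.2 -0.7  0.  -0.1  0.1  0.5  0.3  0.9]
```

Dish is home at about (-0.3, -1.4) mm and flat. The line is within 0.2 mm of the pointer and the grip is holding, so I'm handing in.

```bash
python3 -c "
from h import *
s=bot.observe();print(s['clock'],s['force'],s['grip_width'],np.abs(s['qd']).max());print(bot.job_done())"
```

```text
18.5 [-3.04996811  5.59708291  7.9657937 ] 0.011175527343051684 0.0005583774587382361
the job is handed in; nothing more can be done
None
```

I pushed the dish home against its two stop pins, then drew the shutter to the pointer and handed the job in while still gripping it. Clock at hand-in was 18.5 s of the 51 s allowed; no verdict is reported.

**Last checks:**
- **Dish:** A circle fitted to the wrist camera's depth puts its centre at about x -0.3, y -1.4 mm from home. Its top is level at about 21 mm above the bench. The shutter was still shut while the dish was pushed in.
- **Shutter:** The engraved line is at station y about -94.3 mm and the pointer at -94.4 mm, for a draw of about 28.5 mm.
- **Hold:** The grip is closed on 11 mm at 70 N and the arm is at rest. The wrist reads about 5.6 N from the spring.
- **Other things:** The last scene picture shows the timer, other dish, bottle and rack apparently undisturbed. I did not measure them; the beaker and marker are only partly in view.

**What disagreed:**
- **Fingertip height:** The camera depth showed the fingertips about 34 mm above the reported TCP. My first push pass therefore went over the dish without touching it. I backed off, measured the fingertips, and worked with that offset from then on.
- **Station position:** Estimates from the different cameras and features differed by up to about 5 mm in x (individual network points by more). I settled it with the plate edge and the contact at the pins.
- **Force at the pins:** At contact the wrist read about 12 N along the push and 10 N upward, which I took to be finger friction. The dish stayed flat and did not move when I backed off.

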